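# Lock the stop nut of a craft studio's roller press

### The job

The roller pressure on the press's left side has just been set, and its setting has to be locked. Fit the open-ended spanner on the brass stop nut, lying flat on the top plate with its handle at the robot's side, so that the handle comes up against the left cheek and keeps the nut from turning; then swing the black-gripped handle of the jam nut above it clockwise (seen from above) until it is hard tight, the spanner still on the nut. Last, draw the spanner off and lay it, without dropping it, flat on the black mat again, with the stop nut still where it was set and the tin, bottle and tape spool left alone.

Things in the scene. Friction and masses are not known exactly. Their poses are not given: they have to be found in the camera images.
- press: Table-top roller press fixed on the bench. Origin: centre of its underside; x away from the robot, y left, z up. Green side cheeks, inner faces at y = +-145 mm, outer +-167, x -135 to 135 mm, 190 mm high. Bed (460 x 270 mm, top 68 mm up) juts out front and back; a star wheel stands outside the left cheek, to y = 203 mm, 180 mm high.
- plate_mid (a point): Middle of the top face of the press's flat aluminium top plate, 160 mm above the bench; axes as the press. 230 mm deep (x), it fills the space between the cheeks, which stand 30 mm above it. Two threaded studs, 22 mm thick, 52 mm tall, stand on it at x = 20, y = +69 mm (left: this job) and y = -69 (right: fixed, locked, its handle pointing to the right front).
- nut_center (a point): Centre of the left brass stop nut, on its stud's axis, 10 mm above the plate. Hexagon, 32 mm across flats, 20 mm high, standing on the plate. Flats face its +-y; its x is the way the spanner slides on (tail to jaw), 15 to 19.5 degrees clockwise of the press's x. Fitted so, the tail points at the robot and to the left, the handle 8 to 23 mm short of the left cheek's front edge.
- nut_dab (a point): Red paint dab on the top edge of the stop nut, 16.5 mm from its axis towards its -x: shows how far the nut has been turned.
- stop_nut (a joint): Turn of the stop nut on its stud, rad, positive clockwise from above; starts at 0 to 0.08. Friction 0.45 N m, so the jam nut drags it along if nothing holds it. It does not noticeably rise or sink.
- jam_nut (a joint): Turn of the jam nut relative to the stop nut, rad, positive clockwise from above. Starts at 0 to 0.3 (finger-tight); 1.2 is hard tight, a stop. Friction 0.85 N m (about 10 N at its grip); it stays where left. With the spanner on, both nuts first turn together by up to 0.3 rad until the spanner's tail meets the cheek; then only the jam nut turns.
- jam_grip (a point): Middle of the black grip (round bar, 18 mm thick) of the jam nut, 80 mm from the stud's axis, 52.5 mm above the plate; x outward from the stud, z up. The grip rises outward at 20 degrees from 56 to 102 mm from the axis; 24 mm ball at its end. Points 298 to 319 degrees (counter-clockwise from the press's x) at the start, about 232 to 250 when tight.
- jam_axis (a point): Centre of the jam nut: thin steel hexagon, 32 mm across flats, on the left stud, 20 to 34 mm above the plate, just above the stop nut; this point is on the stud's axis, 27 mm above the plate. A straight steel arm, 12 mm thick, leads from it to the black grip; x along the arm, outward.
- spanner_center (a point): Straight steel open-ended spanner, 198 mm long, 13 mm thick, about 400 g, loose on the mat. This point is on its handle, half-way up, within 6 mm of its balance point; x from tail to jaw, z up. The handle is 22 mm wide, with parallel sides from 101 mm behind this point to 14 mm ahead of it.
- spanner_jaw (a point): Centre of the spanner's jaw, 74 mm ahead of spanner_center, half-way up: on the nut's axis when fully home. The jaw is 34 mm wide (2 mm play on the nut), open at the front, flaring to 42 mm at the tips; its bottom lies 20 mm behind this point, the prong tips 18 mm ahead; the head is 66 mm wide.
- spanner_tail (a point): Middle of the spanner's tail end, 180 mm behind the jaw centre, half-way up.
- mat: Black rubber tool mat fixed on the bench, 280 mm along its x, 150 mm along its y, 4 mm thick; origin at the centre of its underside. The spanner starts on it and goes back on it.
- tin_mid (a point): Bystander: red ink tin, 84 mm across, 75 mm high; its centre.
- glue_mid (a point): Bystander: white glue bottle with orange cap, 52 mm across, 150 mm high; its middle.
- spool_mid (a point): Bystander: spool of yellow tape, 90 mm across, 48 mm high; its centre.

How it is judged:
On the way, in this order (a step that is already met when the one before it is completed fails the run):
1. the spanner sits on the stop nut (jaw centre within 7 mm of the nut's axis, lying flat on the plate, jaw along the nut's flats) and is let go (horizontal distance between spanner_jaw and nut_center below 0.007 m and z of spanner_jaw in the frame of nut_center between -0.008 and 0.002 m and angle between the x axis of spanner_jaw and the x axis of nut_center, either way round below 0.25 rad and angle between spanner_jaw's own z axis and vertical below 0.1 rad and contact force between the fingers and spanner below 0.3 N), for 0.2 s.
2. the jam nut is hard tight (at least 1.14 rad) while the spanner is still on the stop nut with its handle against the left cheek's front edge (within 6 mm) (value of joint jam_nut above 1.14 rad and horizontal distance between spanner_jaw and nut_center below 0.008 m and y of spanner_tail in the frame of press above 0.132 m), for 0.2 s.
At the end, for the whole second after the job is handed in: The jam nut is hard tight on the stop nut (at least 1.14 of 1.2 rad), the stop nut's red dab is within 7 mm (about 25 degrees) of where it started, and the spanner lies flat and at rest on the mat, its centre at least 10 mm inside the mat's long edges and 30 mm inside its short ones (value of joint jam_nut above 1.14 rad and distance of nut_dab from where it was at the start of the episode below 0.007 m and x of spanner_center in the frame of mat between -0.11 and 0.11 m and y of spanner_center in the frame of mat between -0.065 and 0.065 m and z of spanner_center in the frame of mat below 0.015 m and angle between spanner_center's own z axis and vertical below 0.1 rad and linear speed of spanner below 0.01 m/s); the robot touches nothing.
It fails at once if the stop nut is turned away from its setting: its red dab moves more than 8 mm (about 28 degrees) (distance of nut_dab from where it was at the start of the episode above 0.008 m).
It fails at once if the spanner is dropped or slammed on the mat (more than 60 N) (contact force between spanner and mat above 60 N).
It fails at once if the tin, the bottle or the spool is pushed more than 25 mm (distance of any of tin_mid, glue_mid, spool_mid from where it was at the start of the episode above 0.025 m).
It also fails if it takes over 72 s, if anything falls off the work surface, if the arm or the gripper's body presses on something with over 40 N, if the wrist force passes 120 N, or if a joint passes its speed limit or range.

### The arm

A 6-joint arm with a two-finger parallel gripper is mounted at the origin on the work surface. World frame = base frame: x ahead of the robot, y to its left, z up, the work surface at z = 0. Lengths are in m, angles in rad, forces in N, time in s.
With the tool pointing down it reaches from about 0.3 to 0.875 m from the base axis. Payload 6.4 kg.
Tool frame: the origin (TCP) lies midway between the tips of the shut fingers; the grasp point (between the pads) lies 19 mm behind it; y points along the fingers, x is the direction in which the jaws open and shut, and the axes are right-handed (so a half turn about y gives the same grasp; the last joint's range is limited). The gripper opens to 85 mm and grips with 20 to 120 N. Pads are 22 mm wide; open, the fingers measure 114 mm over their backs; the gripper's body (76 mm by 85 mm) begins 54 mm behind the grasp point. The pads swing forward as they close: fully open they stand 13 mm farther back than shut.
Start: joints at [-1.394, 0.181, 1.607, -0, 1.354, -0.206], TCP at [0.215, -0.533, 0.231] pointing down, gripper open.
Joint ranges: [-2.99, 2.99], [-0.89, 2.07], [0.3, 2.58], [-1.14, 4.28], [0, 2.63], [-3.12, 3.12]. Speed limits (rad/s): [2.57, 2.57, 3.01, 3.14, 3.14, 3.14].

### API

Orientations are given as a unit quaternion [w, x, y, z].
In Python, from bench import ctrl gives the robot as it stands.
- The arm moves only by the tool step_arm, never from a script. Its argument "commands" is a list of rows, each a list of 7 numbers: the turn, a rotation vector about the tool's x, y, z in units of 6 degrees (1.0 is 6 degrees), then the shift along the tool's x, y, z in units of 30 mm (1.0 is 30 mm), then the opening, from 0 (shut) to 1 (fully open). A call has 1 to 10 rows; each row shifts and turns the commanded pose from where the row before left it, along the tool's axes as they then stand; what a row does not reach is not made up. A row lasts 1/10 s, in which the tool goes at most 50 mm and 8.59 degrees, less where a joint would pass 70% of its speed; a pose out of reach is approached as far as the arm can. A call with a number of a shift or a turn outside -1 to 1 is refused whole. A call with a gripper value outside its range is refused whole. The fingers move at their own pace and stop on an object; the grip force is fixed at half the most. Time passes only in rows, so rows that do not move let the fingers close. It gives the time, the measured TCP pose, the force and the opening at its end, in the units of the state.
- ctrl.get_obs(): the state, without advancing time (a new reading comes with each control period).
- ctrl.camera(name): name is "scene" or "side" or "wrist"; returns (picture, depth): 420x560x3 uint8, blue, green, red; 420x560 float32, m along the optical axis (not along the pixel's ray), 0 where there is no reading.
- ctrl.get_calibration(name): a dict with "intrinsics" (3x3 intrinsics, pixels), "R" (3x3) and "t" (3): a world point X has camera coordinates R X + t. Camera axes: x right, y down, z forward; pixel columns grow to the right and rows downward; lengths in m; the calibration is good to about 2 mm. The wrist camera is an equidistant fisheye: a pixel r from the principal point sees the ray r / f radians off the axis. A picture is of the moment at which its call begins: read the wrist's pose just before it. get_calibration takes no time and is no camera call; for the wrist camera it gives the pose at the moment of the call.
- ctrl.hand_in(): hands the job in, once; it reports no verdict.
Trained networks look in the newest picture that a camera, given by its name, has taken for a name from the list of things; names that differ only in an ending like _2 or _b are one class to them, and where a whole thing is asked for, a point or a joint stands for the part that bears it (a point fixed in the world has none). Each returns a list of dicts, best first, with "p" (0 to 1); they miss things now and then, are a little off and sometimes report something else, mostly with a low value. They report only what shows in the picture. A call takes as long as a camera call.
- ctrl.boxes_of(thing, camera): "point" ([x, y, z] in m, in the coordinates of the camera as it stood for that picture, good to about 4 mm: the middle of the surface that is visible of it).
- ctrl.silhouettes(thing, camera): "pixels" (420x560 bool, what is visible of it).
The state is a dict: "time_s": time; "q": joint angles; "dq": joint speeds; "joint_efforts": joint torques, N m; "eef_pos": TCP position; "eef_rot": TCP orientation; "wrist_force": force on the tool from outside, world axes, zero at the start; "torque": the same for the moment, N m; "opening": opening from 0.0 (shut) to 1.0 (fully open).
Only numpy, scipy, OpenCV 4.12 (cv2) and the standard library are available. Lean on these libraries where they do the work, as an engineer would, in place of code of your own. Each camera call takes 0.05 s, during which the arm holds its last target.

## Working session

There is one attempt and no reset: what is moved stays moved. The work goes in short steps, Python scripts to look and compute and a tool call to move; the robot and the scene stay as the last step left them, time stands still between calls to the robot, and variables do not carry over. Pictures are saved under pics/ and viewed, and the job is handed in when it is done.

Besides the shell and the picture viewer there is one more tool, called after "Emit:" in YAML: its name, and indented under it one key for each argument. step_arm: Moves the arm, as the interface text tells. Its arguments: {"type":"object","properties":{"commands":{"type":"array"}},"required":["commands"]}

```bash
ls; mkdir -p pics
python3 - <<'E'
from bench import ctrl
import cv2,numpy as np
print(ctrl.get_obs())
for n in ["scene","side","wrist"]:
    im,d=ctrl.camera(n); cv2.imwrite(f"pics/{n}0.png",im); np.savez(f"pics/{n}0.npz",im=im,d=d)
    c=ctrl.get_calibration(n);print(n,c)
E
```

```text
pics
{'time_s': 0.0, 'q': array([-1.39435206e+00,  1.81565964e-01,  1.60798096e+00, -2.18427342e-05,
        1.35382714e+00, -2.06303780e-01]), 'dq': array([-0.00012062, -0.00027197, -0.00106248,  0.00120682, -0.00071181,
       -0.00053459]), 'joint_efforts': array([ 1.29570117e-04, -4.44872332e+01, -3.51337659e+01, -1.79707213e-04,
        9.09105496e-03,  1.37815753e-06]), 'eef_pos': array([ 0.21465486, -0.53283684,  0.23038322]), 'eef_rot': array([ 0.58642331, -0.58552991,  0.39621042, -0.39532229]), 'wrist_force': array([ 1.34769098, -0.1781128 ,  0.63636791]), 'torque': array([0.04458056, 0.01407464, 0.02540776]), 'opening': 1.0004071943307729}
scene {'intrinsics': array([[416.64815391,   0.        , 282.69070658],
       [  0.        , 416.64815391, 208.32585266],
       [  0.        ,   0.        ,   1.        ]]), 'R': array([[-0.67764047,  0.73535385,  0.00762327],
       [ 0.50486416,  0.47272788, -0.72224687],
       [-0.53471074, -0.48557499, -0.69159334]]), 't': array([ 0.40513821, -0.14445169,  1.39622838])}
side {'intrinsics': array([[464.44116569,   0.        , 269.75911891],
       [  0.        , 464.44116569, 213.33837458],
       [  0.        ,   0.        ,   1.        ]]), 'R': array([[ 0.99771038, -0.06761178,  0.00162872],
       [-0.0434746 , -0.65960659, -0.75035266],
       [ 0.05180699,  0.74856382, -0.66103573]]), 't': array([-0.54116345,  0.08952554,  1.56449154])}
wrist {'intrinsics': array([[325.1922621 ,   0.        , 282.02698506],
       [  0.        , 325.1922621 , 209.66626403],
       [  0.        ,   0.        ,   1.        ]]), 'R': array([[ 0.37382313, -0.9274982 , -0.00183174],
       [-0.88520807, -0.3573665 ,  0.2978185 ],
       [-0.27688072, -0.10970997, -0.95462076]]), 't': array([-0.57577308, -0.03835072,  0.37857216])}
```

View pics/scene0.png

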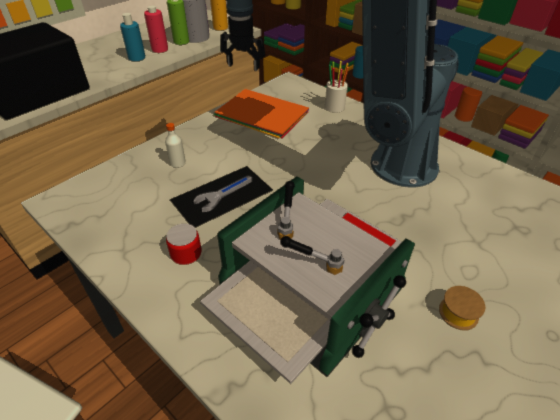

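View pics/side0.png

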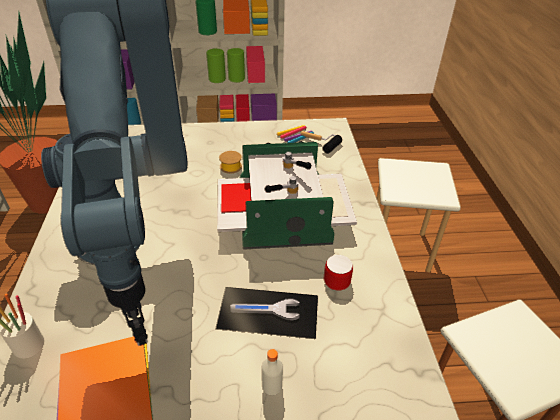

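View pics/wrist0.png

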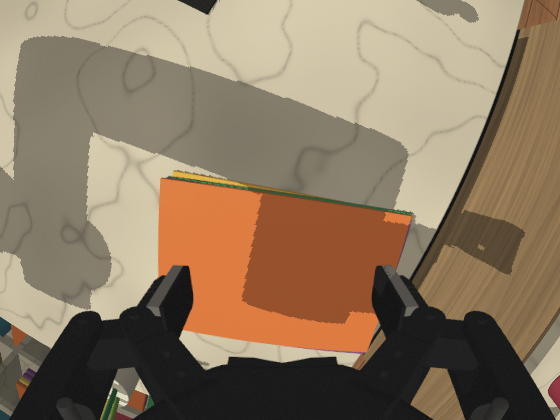

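```bash
cat > h.py <<'E'
import numpy as np,cv2
from bench import ctrl
def cloud(d,c):
    K=c['intrinsics'];v,u=np.mgrid[:d.shape[0],:d.shape[1]]
    P=np.stack([(u-K[0,2])/K[0,0]*d,(v-K[1,2])/K[1,1]*d,d],-1)
    return (P-c['t'])@c['R']
def proj(X,c):
    K=c['intrinsics'];p=np.asarray(X)@c['R'].T+c['t'];return p[...,:2]/p[...,2:]*[K[0,0],K[1,1]]+K[:2,2]
def pca(xy):
    m=xy.mean(0);w,V=np.linalg.eigh(np.cov((xy-m).T));return m,np.degrees(np.arctan2(V[1,-1],V[0,-1])),np.sqrt(w)
E
python3 - <<'E'
from h import *
for cam in ["scene","side"]:
    z=np.load(f"pics/{cam}0.npz");c=ctrl.get_calibration(cam);W=cloud(z['d'],c)
    for t in ["press","nut_center","jam_grip","jam_axis","spanner_center","mat","tin_mid","glue_mid","spool_mid","nut_dab"]:
        s=ctrl.silhouettes(t,cam)
        for k in s[:2]:
            m=k['pixels']&(z['d']>0);P=W[m]
            if len(P)<3: print(cam,t,k['p'],len(P));continue
            mm,a,w=pca(P[:,:2]);print(cam,t,round(k['p'],2),len(P),P.mean(0).round(4),np.median(P[:,2]).round(4),'ang',a.round(1),w.round(4))
            np.save(f"pics/m_{cam}_{t}_{0 if k is s[0] else 1}.npy",k['pixels'])
E
```

```text
scene press 0.75 548 [0.6479 0.1137 0.207 ] 0.2097 ang 114.2 [0.0129 0.0398]
scene press 0.17 586 [ 0.5246 -0.3258  0.0149] 0.0163 ang 173.9 [0.0157 0.0554]
scene nut_center 0.71 614 [0.6453 0.1254 0.2034] 0.2049 ang 117.8 [0.0058 0.0417]
scene jam_grip 0.57 566 [0.6471 0.1148 0.2059] 0.2084 ang 117.1 [0.0124 0.0377]
scene jam_axis 0.7 557 [0.647  0.1175 0.2073] 0.2085 ang 118.7 [0.01   0.0388]
scene spanner_center 0.72 646 [ 0.5207 -0.326   0.0142] 0.016 ang 174.2 [0.016  0.0579]
scene mat 0.66 1545 [0.4214 0.3929 0.0375] 0.0479 ang 179.0 [0.0233 0.0238]
scene mat 0.59 2477 [ 0.524  -0.3268  0.0042] 0.0042 ang 169.3 [0.0483 0.0852]
scene tin_mid 0.7 1114 [ 0.744  -0.2095  0.0564] 0.0666 ang 152.0 [0.02   0.0214]
scene tin_mid 0.37 573 [0.6446 0.1206 0.2048] 0.2051 ang 120.4 [0.011  0.0387]
scene glue_mid 0.75 598 [ 0.5167 -0.5475  0.0713] 0.0723 ang 60.5 [0.0135 0.0338]
scene glue_mid 0.41 643 [0.6439 0.1269 0.2024] 0.2025 ang 118.4 [0.0072 0.0406]
scene spool_mid 0.71 1550 [0.4218 0.3925 0.0372] 0.0478 ang -158.9 [0.0234 0.0237]
scene nut_dab 0.7 555 [0.6468 0.1147 0.2067] 0.2087 a
[... 532 characters left out ...]
 0.5135 -0.3323  0.0164] 0.0173 ang 173.0 [0.0145 0.0552]
side spanner_center 0.47 156 [0.6421 0.1105 0.2078] 0.211 ang 118.3 [0.0122 0.0406]
side mat 0.62 3434 [ 0.5147 -0.3377  0.0054] 0.0053 ang 169.3 [0.047  0.0854]
side tin_mid 0.61 862 [ 0.729  -0.2428  0.057 ] 0.068 ang 61.2 [0.0221 0.0232]
side glue_mid 0.87 798 [ 0.5084 -0.5723  0.0828] 0.0917 ang -145.4 [0.0125 0.0138]
side glue_mid 0.3 3348 [ 0.5141 -0.3387  0.0054] 0.0053 ang 168.5 [0.0467 0.085 ]
side spool_mid 0.62 458 [0.4091 0.3791 0.0347] 0.0463 ang 78.0 [0.0241 0.0255]
side spool_mid 0.19 140 [0.637  0.1132 0.2082] 0.2083 ang 120.8 [0.0074 0.0408]
side nut_dab 0.59 220 [0.6351 0.1249 0.1971] 0.1971 ang 115.8 [0.0156 0.0414]
```

```bash
cat > fit.py <<'E'
from h import *
from scipy.optimize import least_squares
for cam in ["scene","side"]:
    z=np.load(f"pics/{cam}0.npz");c=ctrl.get_calibration(cam);W=cloud(z['d'],c);im=z['im'].astype(int)
    ok=z['d']>0
    near=(abs(W[...,0]-.6)<.25)&(abs(W[...,1]-.06)<.3)&ok
    g=near&(im[...,1]>im[...,2]*1.5)&(im[...,1]>im[...,0]*1.1)&(im[...,1]>25)
    top=g&(abs(W[...,2]-.19)<.006)
    P=W[top];print(cam,'top',len(P))
    pl=near&(abs(W[...,2]-.16)<.006); Q=W[pl]; print('plate',len(Q),Q.mean(0),)
    m,a,w=pca(Q[:,:2]);r=cv2.minAreaRect(Q[:,:2].astype(np.float32));print(m,a,w,r)
    np.savez(f"pics/f_{cam}.npz",P=P,Q=Q)
    if len(P)>10:
        r=cv2.minAreaRect(P[:,:2].astype(np.float32));print('cheeks rect',r)
    # bed
    B=W[near&(abs(W[...,2]-.068)<.005)];
    print('bed',len(B),B[:,:2].min(0),B[:,:2].max(0))
E
python3 fit.py
```

```text
scene top 1952
plate 9585 [0.60839587 0.10315451 0.16049084]
[0.60839587 0.10315451] 92.30840480139584 [0.0711631  0.08705529] ((0.5977777242660522, 0.11035005003213882), (0.27199676632881165, 0.3687015771865845), 0.10478892177343369)
cheeks rect ((0.5995899438858032, 0.09244728833436966), (0.2660354971885681, 0.3338618576526642), 0.3549900949001312)
bed 8594 [ 0.36489964 -0.23974699] [0.8285003  0.28810874]
side top 910
plate 2806 [0.59140598 0.08848681 0.16196868]
[0.59140598 0.08848681] 97.4854494642786 [0.07114457 0.08959467] ((0.5964083671569824, 0.08020571619272232), (0.27015700936317444, 0.33295804262161255), 0.9085795879364014)
cheeks rect ((0.5966981649398804, 0.09448111057281494), (0.26574623584747314, 0.3544699251651764), 0.4304886758327484)
bed 1826 [ 0.36462283 -0.23894534] [0.82602501 0.2633765 ]
```

Run:
```python
import cv2
a=cv2.imread('pics/scene0.png')[170:370,190:420];cv2.imwrite('pics/sc_crop.png',cv2.resize(a,None,fx=3,fy=2.95,interpolation=cv2.INTER_CUBIC))
a=cv2.imread('pics/side0.png')[130:340,200:360];cv2.imwrite('pics/si_crop.png',cv2.resize(a,None,fx=2.8,fy=2.8,interpolation=cv2.INTER_CUBIC))
```

```text
(no output)
```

View pics/sc_crop.png

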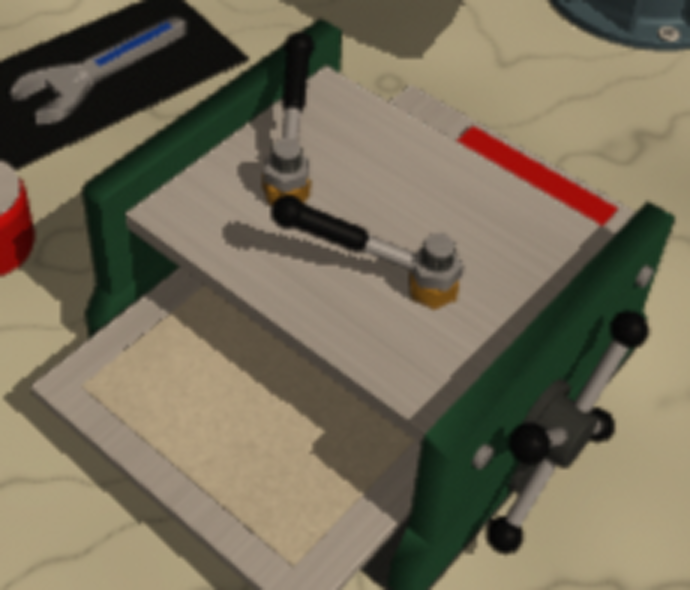

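View pics/si_crop.png

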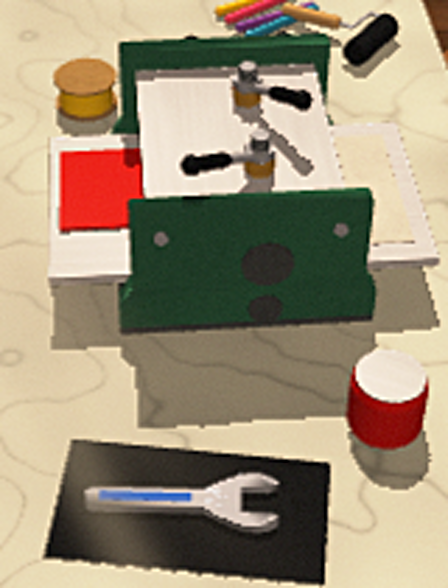

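```bash
cat >> h.py <<'E'
from scipy.spatial.transform import Rotation as Rn
def tool(o=None):
    o=o or ctrl.get_obs();q=o['eef_rot'];return np.array(o['eef_pos']),Rn.from_quat([q[1],q[2],q[3],q[0]]).as_matrix()
def wcloud(d,c):
    K=c['intrinsics'];v,u=np.mgrid[:d.shape[0],:d.shape[1]];x=(u-K[0,2])/K[0,0];y=(v-K[1,2])/K[1,1]
    r=np.hypot(x,y)+1e-9;s=np.tan(r)/r;P=np.stack([x*s*d,y*s*d,d],-1);return (P-c['t'])@c['R']
def wproj(X,c):
    K=c['intrinsics'];p=np.asarray(X)@c['R'].T+c['t'];h=np.hypot(p[...,0],p[...,1])+1e-12;th=np.arctan2(h,p[...,2])
    return p[...,:2]/h[...,None]*th[...,None]*[K[0,0],K[1,1]]+K[:2,2]
E
cat > fit2.py <<'E'
from h import *
from scipy.optimize import least_squares
p,R=tool();print('tool R\n',R.round(3));c=ctrl.get_calibration('wrist');C=-c['R'].T@c['t'];print('cam in tool',R.T@(C-p),'cam axes in tool\n',(c['R']@R).round(3))
for cam in ["scene","side"]:
    z=np.load(f"pics/{cam}0.npz");c=ctrl.get_calibration(cam);W=cloud(z['d'],c)
    Pt=np.load(f"pics/f_{cam}.npz")['P'][:,:2]
    # cheek top template: signed dist to union of 2 rects: soft inside counting
    def cost(v):
        x0,y0,a=v;ca,sa=np.cos(a),np.sin(a);d=Pt-[x0,y0];X=d@[ca,sa];Y=d@[-sa,ca]
        ex=np.maximum(abs(X)-.135,0);ey=np.maximum(abs(abs(Y)-.156)-.011,0);return np.hypot(ex,ey)
    best=least_squares(cost,[.597,.093,0.0],loss='soft_l1',f_scale=.001);print(cam,best.x,best.cost)
    x0,y0,a=best.x;d=Pt-[x0,y0];X=d@[np.cos(a),np.sin(a)];Y=d@[-np.sin(a),np.cos(a)]
    for s in(1,-1):
        m=Y*s>0; print('  side',s,m.sum(),np.percentile(X[m],[1,99]).round(4),np.percentile(Y[m],[2,50,98]).round(4))
    # stud top and nuts
    for yy in(.069,-.069):
        q=np.array([x0,y0])+[.02*np.cos(a)-yy*np.sin(a),.02*np.sin(a)+yy*np.cos(a)]
        m=(np.hypot(W[...,0]-q[0],W[...,1]-q[1])<.02)&(abs(W[...,2]-.212)<.004)&(z['d']>0);print('  stud exp',q.round(4),'top',m.sum(),W[m].mean(0).round(4))
    m=np.load(f"pics/m_{cam}_spanner_center_0.npy")&(z['d']>0);S=W[m];S=S[(S[:,2]>.012)&(S[:,2]<.025)]
    print('spanner',pca(S[:,:2]),cv2.minAreaRect(S[:,:2].astype(np.float32)), S[:,2].mean())
    np.save(f'pics/S_{cam}.npy',S)
    # mat
    im=z['im'].astype(int);mm=(W[...,2]>.0)&(W[...,2]<.009)&(im.max(-1)<50)&(abs(W[...,0]-.52)<.2)&(abs(W[...,1]+.33)<.15)
    print('mat',cv2.minAreaRect(W[mm][:,:2].astype(np.float32)),mm.sum())
E
python3 fit2.py
```

```text
tool R
 [[ 0.373 -0.     0.928]
 [-0.928 -0.     0.373]
 [ 0.    -1.    -0.   ]]
cam in tool [ 0.00164982 -0.14112884  0.07628167] cam axes in tool
 [[ 1.     0.001  0.   ]
 [ 0.001 -0.298 -0.955]
 [-0.     0.955 -0.298]]
scene [0.6008906  0.09308119 0.00731129] 2.2280783532547977e-06
  side 1 1255 [-0.1296  0.1297] [0.1453 0.1562 0.1657]
  side -1 697 [-0.1304  0.1299] [-0.1649 -0.1532 -0.1452]
  stud exp [0.6204 0.1622] top 83 [0.6178 0.1619 0.2122]
  stud exp [0.6214 0.0242] top 63 [0.6193 0.0247 0.212 ]
spanner (array([ 0.52050307, -0.32704167]), np.float64(174.3116608534155), array([0.01506544, 0.05549106])) ((0.5072923302650452, -0.3367984890937805), (0.19611240923404694, 0.06661830842494965), 2.2820918560028076) 0.016841571109764142
mat ((0.515567421913147, -0.3291444182395935), (0.1513526737689972, 0.2777773141860962), 79.4875259399414) 2234
side [0.59837438 0.0892218  0.01057193] 0.00015464507763388933
  side 1 383 [-0.1327  0.1275] [0.1428 0.152  0.1697]
  side -1 527 [-0.1319  0.1266] [-0.1678 -0.159  -0.1426]
  stud exp [0.6176 0.1584] top 26 [0.613  0.1574 0.2127]
  stud exp [0.6191 0.0204] top 30 [0.6147 0.0192 0.2129]
spanner (array([ 0.51261706, -0.33078432]), np.float64(173.32867418388466), array([0.01420392, 0.05520329])) ((0.5073192715644836, -0.31894272565841675), (0.06835614144802094, 0.19570647180080414), 76.6042709350586) 0.017897040459642702
mat ((0.5159677863121033, -0.3305215835571289), (0.1520925909280777, 0.27695751190185547), 79.08509826660156) 2026
```

```bash
cat > sp.py <<'E'
from h import *
def fitsp(S,a0):
    # handle points fit line
    S=S[:,:2]; a=np.radians(a0)
    m=S.mean(0)
    for _ in range(6):
        u=np.array([np.cos(a),np.sin(a)]);n=np.array([-u[1],u[0]])
        t=S@u;lo,hi=np.percentile(t,[.5,99.5]);h=(t>lo+.01)&(t<lo+.105)
        # midline by binning
        b=np.linspace(lo+.01,lo+.105,9);ts=[];ys=[]
        for i in range(8):
            k=(t>=b[i])&(t<b[i+1]);
            if k.sum()>5: yy=S[k]@n;ts.append((b[i]+b[i+1])/2);ys.append((np.percentile(yy,5)+np.percentile(yy,95))/2)
        p=np.polyfit(ts,ys,1);a+=np.arctan(p[0])
    u=np.array([np.cos(a),np.sin(a)]);n=np.array([-u[1],u[0]]);t=S@u;lo,hi=np.percentile(t,[.3,99.7])
    c1=lo+.106;c2=hi-.092
    y=np.mean(ys);f=lambda c:(c*u+n*np.polyval(p,c)).round(4)
    return np.degrees(a),hi-lo,f(c1),f(c2),f((c1+c2)/2)
if __name__=="__main__":
  for cam in["scene","side"]:
    print(cam,fitsp(np.load(f'pics/S_{cam}.npy'),-6))
E
python3 sp.py
cat > mv.py <<'E'
# mv.py x y z heading(deg of tool z)  : prints displacement in tool axes & units, tool assumed pointing down
import sys
from h import *
x,y,z,h=map(float,sys.argv[1:5]);p,R=tool();h=np.radians(h)
Rt=np.array([[-np.sin(h)*-1,0,np.cos(h)],[-np.cos(h),0,np.sin(h)],[0,-1,0]])
rv=Rn.from_matrix(R.T@Rt).as_rotvec(degrees=True)/6
print('now',p.round(4),'head',np.degrees(np.arctan2(R[1,2],R[0,2])).round(2))
d=np.array([x,y,z])-p
print('turn units',rv.round(3)); print('shift in current axes',(R.T@d/.03).round(3)); print('shift in final axes  ',(Rt.T@d/.03).round(3))
E
python3 mv.py 0.508 -0.328 0.2 -6
```

```text
scene (np.float64(-4.95437408219065), np.float64(0.19391972392215173), array([ 0.5155, -0.3271]), array([ 0.5114, -0.3267]), array([ 0.5134, -0.3269]))
side (np.float64(-5.158850972081849), np.float64(0.19089233812952744), array([ 0.5137, -0.3288]), array([ 0.5067, -0.3282]), array([ 0.5102, -0.3285]))
now [ 0.2148 -0.5334  0.2313] head 21.93
turn units [0.    4.655 0.   ]
shift in current axes [-2.701  1.044 11.624]
shift in final axes   [-7.831  1.044  9.005]
```

Emit:
step_arm:
  commands:
    - [0,0.9,0,0,0,0.9,1]
    - [0,0.9,0,0,0,0.9,1]
    - [0,0.9,0,0,0,0.9,1]
    - [0,0.9,0,0,0,0.9,1]
    - [0,0.9,0,0,0,0.9,1]

```text
time_s: 1.65
eef_pos: [0.3472, -0.5072, 0.2314]
eef_rot: [-0.476, 0.476, -0.522, 0.523]
wrist_force: [-0.0, -0.6, -0.5]
opening: 1.003
```

```bash
python3 mv.py 0.512 -0.328 0.2 -5.1
```

```text
now [ 0.3472 -0.5072  0.2314] head -5.29
turn units [-0.001 -0.031  0.001]
shift in current axes [-6.453  1.047  4.921]
shift in final axes   [-6.437  1.048  4.941]
```

Emit:
step_arm:
  commands:
    - [0,0,0,-0.92,0.15,0.7,1]
    - [0,0,0,-0.92,0.15,0.7,1]
    - [0,0,0,-0.92,0.15,0.7,1]
    - [0,0,0,-0.92,0.15,0.7,0.6]
    - [0,0,0,-0.92,0.15,0.7,0.6]
    - [0,0,0,-0.92,0.15,0.7,0.6]
    - [0,0,0,-0.92,0.15,0.72,0.6]
    - [0,0,0,0,0,0,0.6]

```text
time_s: 2.45
eef_pos: [0.5122, -0.3245, 0.199]
eef_rot: [0.479, -0.478, 0.521, -0.52]
wrist_force: [-0.8, 0.2, -0.0]
opening: 0.602
```

```bash
cat > look.py <<'E'
import sys
from h import *
n=sys.argv[1];c=ctrl.get_calibration('wrist');im,d=ctrl.camera('wrist');c=ctrl.get_calibration('wrist')
p,R=tool();np.savez(f'pics/{n}.npz',im=im,d=d,p=p,Rt=R,**{k:c[k] for k in c});cv2.imwrite(f'pics/{n}.png',im);print(p.round(4))
E
python3 look.py w1
python3 - <<'E'
from h import *
from sp import fitsp
z=np.load('pics/w1.npz');W=wcloud(z['d'],z);s=ctrl.silhouettes('spanner_center','wrist')
for k in s[:2]:
    P=W[k['pixels']&(z['d']>0)];print(k['p'],len(P),np.percentile(P[:,2],[5,50,95]).round(4));P=P[(P[:,2]>.011)&(P[:,2]<.024)]
    print(fitsp(P,-5))
E
```

```text
[ 0.5111 -0.3263  0.1993]
0.92 4903 [0.0142 0.0159 0.0171]
(np.float64(-6.254184719547539), np.float64(0.1945466281225109), array([ 0.5116, -0.3333]), array([ 0.5082, -0.3329]), array([ 0.5099, -0.3331]))
```

View pics/w1.png

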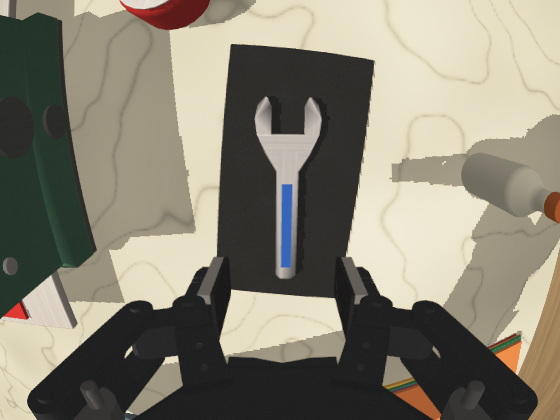

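```bash
python3 mv.py 0.511 -0.330 0.05 -6;python3 mv.py 0.511 -0.330 0.008 -6
```

```text
now [ 0.5104 -0.3276  0.1996] head -4.96
turn units [0.005 0.174 0.001]
shift in current axes [0.079 4.987 0.028]
shift in final axes   [0.079 4.987 0.027]
now [ 0.5104 -0.3276  0.1996] head -4.96
turn units [0.005 0.174 0.001]
shift in current axes [0.079 6.387 0.029]
shift in final axes   [0.079 6.387 0.027]
```

Emit:
step_arm:
  commands:
    - [0,0.17,0,0.08,0.9,0.03,0.6]
    - [0,0,0,0,1,0,0.6]
    - [0,0,0,0,1,0,0.6]
    - [0,0,0,0,1,0,0.6]
    - [0,0,0,0,0.6,0,0.6]
    - [0,0,0,0,0.4,0,0.6]
    - [0,0,0,0,0,0,0.6]
    - [0,0,0,0,0,0,0.6]

```text
time_s: 3.35
eef_pos: [0.511, -0.3316, 0.0536]
eef_rot: [-0.473, 0.473, -0.526, 0.526]
wrist_force: [0.1, -0.6, 0.4]
opening: 0.6
```

```bash
python3 look.py w2; python3 mv.py 0.511 -0.330 0.008 -6
```

```text
[ 0.5114 -0.3318  0.0542]
now [ 0.5114 -0.3318  0.0542] head -6.12
turn units [-0.016 -0.02   0.013]
shift in current axes [-0.059  1.539 -0.022]
shift in final axes   [-0.057  1.539 -0.019]
```

View pics/w2.png

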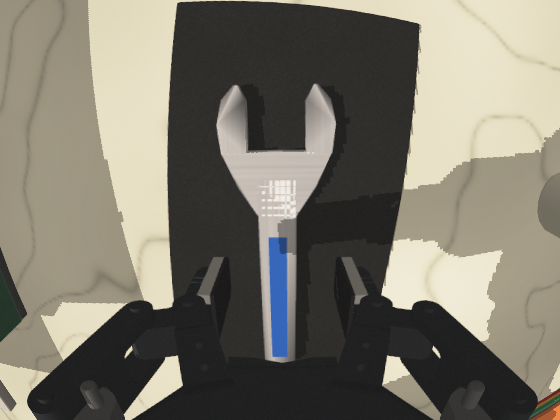

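Emit:
step_arm:
  commands:
    - [0,0,0,-0.06,0.6,0,0.6]
    - [0,0,0,0,0.6,0,0.6]
    - [0,0,0,0,0.25,0,0.6]
    - [0,0,0,0,0.03,0,0.6]
    - [0,0,0,0,0,0,0.6]

```text
time_s: 3.9
eef_pos: [0.5116, -0.3293, 0.0093]
eef_rot: [-0.473, 0.473, -0.525, 0.526]
wrist_force: [0.7, 0.4, 0.8]
opening: 0.595
```

```bash
python3 look.py w3; python3 mv.py 0.511 -0.330 0.008 -6
```

```text
[ 0.5117 -0.3295  0.0096]
now [ 0.5117 -0.3295  0.0096] head -6.09
turn units [-0.014 -0.014  0.011]
shift in current axes [ 0.019  0.053 -0.023]
shift in final axes   [ 0.019  0.053 -0.023]
```

View pics/w3.png

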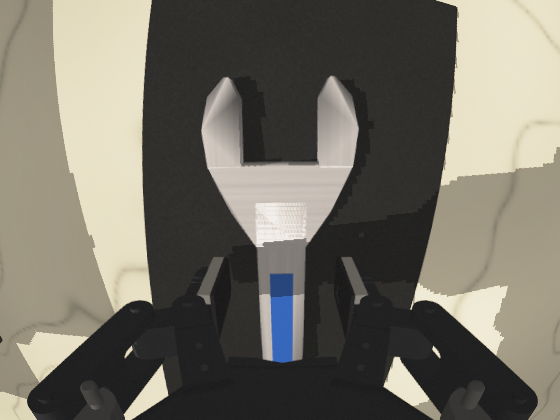

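Emit:
step_arm:
  commands:
    - [0,0,0,0,0.03,-0.1,0.6]
    - [0,0,0,0,0,0,0]
    - [0,0,0,0,0,0,0]
    - [0,0,0,0,0,0,0]
    - [0,0,0,0,0,0,0]
    - [0,0,0,0,0,0,0]
    - [0,0,0,0,0,0,0]

```text
time_s: 4.65
eef_pos: [0.5083, -0.3287, 0.0081]
eef_rot: [-0.473, 0.473, -0.526, 0.526]
wrist_force: [-1.3, 0.5, 6.3]
opening: 0.236
```

```bash
python3 look.py w4; python3 mv.py 0.511 -0.330 0.008 -6
```

```text
[ 0.5083 -0.3287  0.0082]
now [ 0.5083 -0.3287  0.0082] head -6.08
turn units [-0.004 -0.014  0.003]
shift in current axes [0.034 0.006 0.094]
shift in final axes   [0.034 0.006 0.094]
```

View pics/w4.png

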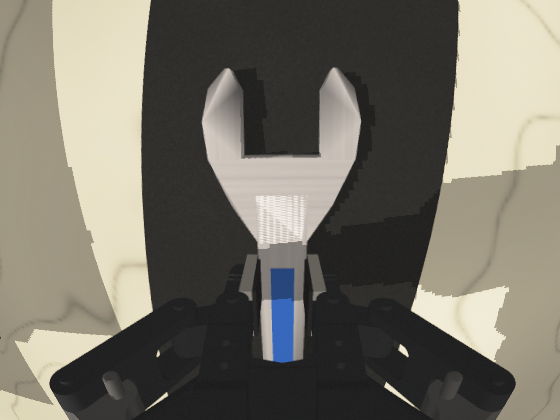

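Emit:
step_arm:
  commands:
    - [0,0,0,0,-0.3,0,0]
    - [0,0,0,0,-0.7,0,0]
    - [0,0,0,0,-1,0,0]
    - [0,0,0,0,-1,0,0]
    - [0,0,0,0,-1,0,0]
    - [0,0,0,0,-1,0,0]
    - [0,0,0,0,-1,0,0]
    - [0,0,0,0,-1,0,0]
    - [0,0,0,0,-0.9,0,0]
    - [0,0,0,0,-0.8,0,0]

```text
time_s: 5.7
eef_pos: [0.5077, -0.3282, 0.2696]
eef_rot: [0.473, -0.473, 0.526, -0.526]
wrist_force: [0.3, 0.1, -3.2]
opening: 0.235
```

```bash
python3 mv.py 0.489 0.200 0.27 -17; python3 look.py w5;python3 - <<'E'
from h import *
from sp import fitsp
z=np.load('pics/w5.npz');W=wcloud(z['d'],z)
T=(W-z['p'])@z['Rt']; m=(z['d']>0)&(T[...,1]<.02)&(T[...,1]>-.03)&(abs(T[...,0])<.04)&(T[...,2]>.0)&(T[...,2]<.12)
t=T[m];print(len(t))
for a in np.arange(.01,.1,.01):
    s=t[(abs(t[:,2]-a)<.005)]; 
    if len(s)>5: print(a.round(2),np.percentile(s[:,0],[2,50,98]).round(4),np.percentile(s[:,1],[5,50,95]).round(4))
print('tips z',np.percentile(t[:,2],99.7))
E
```

```text
now [ 0.5077 -0.3282  0.2696] head -6.08
turn units [ 0.003  1.82  -0.002]
shift in current axes [-1.744e+01 -9.000e-03 -2.486e+00]
shift in final axes   [-1.6654e+01 -1.3000e-02 -5.7440e+00]
[ 0.5092 -0.3295  0.2743]
18639
0.01 [-0.0213  0.0013  0.024 ] [-0.0283 -0.0121 -0.0064]
0.02 [-0.0102  0.0013  0.0125] [-0.0083 -0.0073 -0.0064]
0.03 [-0.0161  0.0009  0.0183] [-0.0082 -0.0073 -0.0063]
0.04 [-0.0214  0.0009  0.0233] [-0.0082 -0.0073 -0.0063]
0.05 [-0.0257  0.0009  0.0275] [-0.0083 -0.0072 -0.0062]
0.06 [-0.0293  0.0013  0.0312] [-0.0082 -0.0071  0.0015]
0.07 [-0.031  -0.0159  0.0327] [-0.0082 -0.0071 -0.0026]
0.08 [-0.0301  0.0177  0.0318] [-0.0082 -0.0071 -0.0013]
0.09 [-0.0279  0.0178  0.0299] [-0.0083 -0.007  -0.0005]
tips z 0.09424760997014633
```

View pics/w5.png

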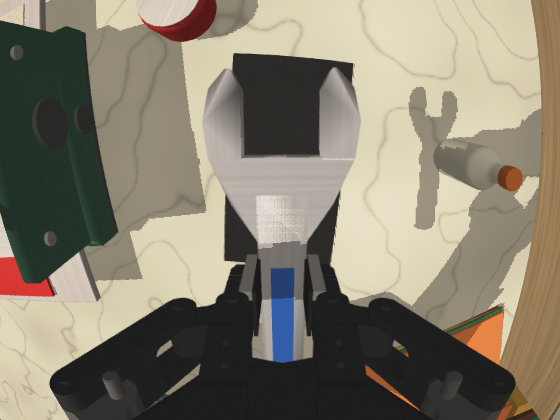

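Emit:
step_arm:
  commands:
    - [0,0.9,0,-0.6,0,-0.3,0]
    - [0,0.9,0,-1,0,-0.3,0]
    - [0,0,0,-1,0,-0.35,0]
    - [0,0,0,-1,0,-0.35,0]
    - [0,0,0,-1,0,-0.35,0]
    - [0,0,0,-1,0,-0.35,0]
    - [0,0,0,-1,0,-0.35,0]
    - [0,0,0,-1,0,-0.35,0]
    - [0,0,0,-1,0,-0.35,0]
    - [0,0,0,-1,0,-0.35,0]

```text
time_s: 6.75
eef_pos: [0.4866, -0.0229, 0.2673]
eef_rot: [0.421, -0.421, 0.569, -0.568]
wrist_force: [0.3, 1.3, -3.6]
opening: 0.233
```

```bash
python3 mv.py 0.489 0.200 0.27 -17
```

```text
now [ 0.4866 -0.0229  0.2673] head -16.9
turn units [ 0.016  0.017 -0.001]
shift in current axes [-7.134 -0.086 -2.083]
shift in final axes   [-7.13  -0.09  -2.095]
```

Emit:
step_arm:
  commands:
    - [0,0,0,-1,0,-0.3,0]
    - [0,0,0,-1,0,-0.3,0]
    - [0,0,0,-1,0,-0.3,0]
    - [0,0,0,-1,0,-0.3,0]
    - [0,0,0,-1,0,-0.3,0]
    - [0,0,0,-0.9,0,-0.3,0]
    - [0,0,0,-0.7,0,-0.3,0]
    - [0,0,0,-0.4,0,-0.2,0]
    - [0,0,0,0,0,0,0]
    - [0,0,0,0,0,0,0]

```text
time_s: 7.75
eef_pos: [0.4822, 0.1961, 0.2679]
eef_rot: [-0.421, 0.422, -0.568, 0.568]
wrist_force: [0.6, -0.1, -3.6]
opening: 0.233
```

```bash
python3 mv.py 0.489 0.200 0.27 -17; python3 look.py w6
```

```text
now [0.4822 0.1961 0.2679] head -16.86
turn units [0.006 0.023 0.01 ]
shift in current axes [-0.189 -0.07   0.18 ]
shift in final axes   [-0.189 -0.07   0.18 ]
[0.4824 0.1958 0.2681]
```

View pics/w6.png

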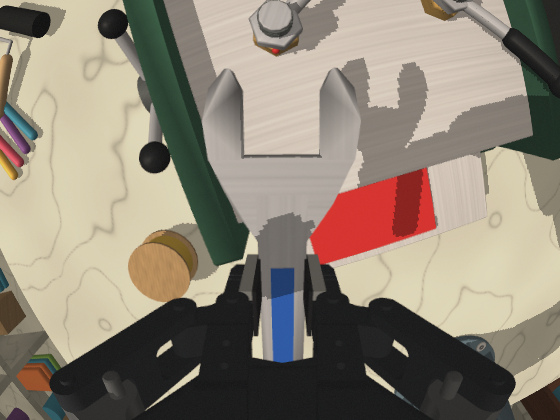

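```bash
cat > nut.py <<'E'
import sys
from h import *
n=sys.argv[1];z=np.load(f'pics/{n}.npz');W=wcloud(z['d'],z);im=z['im'].astype(int);q=np.array([.617,.161])
near=(np.hypot(W[...,0]-q[0],W[...,1]-q[1])<.035)&(z['d']>0)
st=near&(W[...,2]>.205)&(np.hypot(W[...,0]-q[0],W[...,1]-q[1])<.02)
P=W[st];P=P[abs(P[:,2]-np.median(P[:,2]))<.003];(cx,cy),r=cv2.minEnclosingCircle(P[:,:2].astype(np.float32));print('stud',len(P),P.mean(0).round(4),(round(cx,4),round(cy,4)),round(r,4))
red=near&(im[...,2]>100)&(im[...,1]<70)&(im[...,0]<70)&(W[...,2]>.165);D=W[red];print('dab',len(D),D.mean(0).round(4) if len(D) else '')
jm=near&(abs(W[...,2]-.192)<.005)
J=W[jm];print('jam top',len(J))
# orientation of jam/stop hex and T-frame
T=(W-z['p'])@z['Rt']; print('stud in tool',((P.mean(0)-z['p'])@z['Rt']).round(4)); 
if len(D): 
    v=D.mean(0)[:2]-P.mean(0)[:2];print('dab r',np.hypot(*v).round(4),'nut x heading',np.degrees(np.arctan2(-v[1],-v[0])).round(2))
pl=(z['d']>0)&(abs(W[...,2]-.16)<.008)&(abs(W[...,0]-.6)<.1)&(abs(W[...,1]-.09)<.12);print('plate z',np.median(W[pl][:,2]))
a=cv2.resize(z['im'][0:90,220:330],None,fx=6,fy=6,interpolation=cv2.INTER_CUBIC);cv2.imwrite(f'pics/{n}_nut.png',a)
E
python3 nut.py w6
```

```text
stud 903 [0.6147 0.159  0.2104] (0.6155, 0.1587) 0.0114
dab 32 [0.5989 0.1643 0.1788]
jam top 1008
stud in tool [-0.0033  0.0577  0.1373]
dab r 0.0167 nut x heading -18.6
plate z 0.15870767767097824
```

View pics/w6_nut.png

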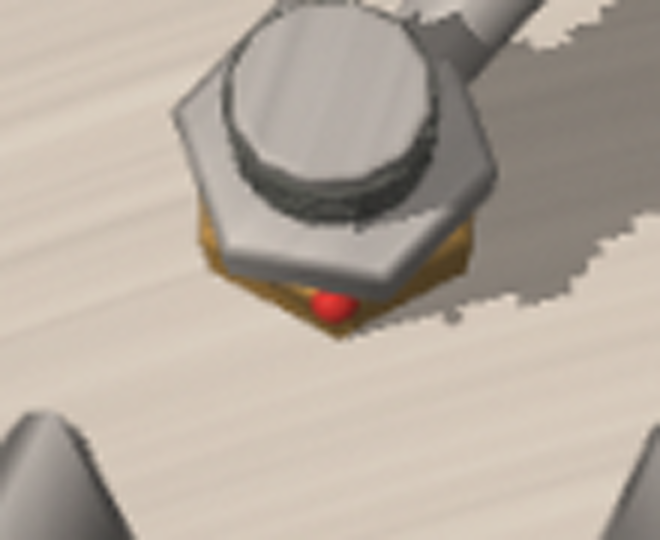

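```bash
python3 - <<'E'
from h import *
z=np.load('pics/w6.npz');K=z['intrinsics']
def ray(u,v,zz):
    x=(u-K[0,2])/K[0,0];y=(v-K[1,2])/K[1,1];r=np.hypot(x,y);d=np.array([x/r*np.sin(r),y/r*np.sin(r),np.cos(r)])
    C=-z['R'].T@z['t'];w=z['R'].T@d;return C+w*(zz-C[2])/w[2]
for du in(-.5,0,.5):
    c=ray(220+339/6+du-.4,336/6-.4,.159);v=c[:2]-[.6147,.159];print(c,np.hypot(*v),np.degrees(np.arctan2(-v[1],-v[0])))
E
python3 mv.py 0.489 0.200 0.167 -18
```

```text
[0.59865507 0.16424493 0.159     ] 0.016880432354067464 -18.102064285100507
[0.59854367 0.16388576 0.159     ] 0.01687891545415922 -16.825596793050238
[0.59843244 0.16352656 0.159     ] 0.016885590765946548 -15.549585492576151
now [0.4824 0.1958 0.2681] head -16.91
turn units [0.003 0.182 0.008]
shift in current axes [-0.202  3.369  0.17 ]
shift in final axes   [-0.202  3.369  0.165]
```

Emit:
step_arm:
  commands:
    - [0,0.1,0,-0.19,0.5,0,0]
    - [0,0,0,0,0.8,0,0]
    - [0,0,0,0,0.8,0,0]
    - [0,0,0,0,0.6,0,0]
    - [0,0,0,0,0.4,0,0]
    - [0,0,0,0,0.2,0,0]
    - [0,0,0,0,0.05,0,0]
    - [0,0,0,0,0,0,0]
    - [0,0,0,0,0,0,0]

```text
time_s: 8.7
eef_pos: [0.4849, 0.2021, 0.169]
eef_rot: [-0.419, 0.418, -0.57, 0.571]
wrist_force: [-0.2, 0.2, -3.6]
opening: 0.234
```

```bash
python3 mv.py 0.489 0.200 0.167 -17.5; python3 look.py w7; python3 nut.py w7
```

```text
now [0.4849 0.2021 0.169 ] head -17.49
turn units [-0.016  0.001 -0.008]
shift in current axes [0.027 0.067 0.152]
shift in final axes   [0.027 0.066 0.152]
[0.4848 0.2022 0.169 ]
stud 0 [nan nan nan] (0.0, 0.0) 0.0
dab 104 [0.5985 0.1645 0.1787]
jam top 44
stud in tool [nan nan nan]
dab r nan nut x heading nan
plate z 0.1585421965430712
  return _methods._mean(a, axis=axis, dtype=dtype,
  ret = ret.dtype.type(ret / rcount)
nut.py:6: RuntimeWarning: Mean of empty slice.
  P=W[st];P=P[abs(P[:,2]-np.median(P[:,2]))<.003];(cx,cy),r=cv2.minEnclosingCircle(P[:,:2].astype(np.float32));print('stud',len(P),P.mean(0).round(4),(round(cx,4),round(cy,4)),round(r,4))
  ret = um.true_divide(
nut.py:11: RuntimeWarning: Mean of empty slice.
  T=(W-z['p'])@z['Rt']; print('stud in tool',((P.mean(0)-z['p'])@z['Rt']).round(4));
nut.py:13: RuntimeWarning: Mean of empty slice.
  v=D.mean(0)[:2]-P.mean(0)[:2];print('dab r',np.hypot(*v).round(4),'nut x heading',np.degrees(np.arctan2(-v[1],-v[0])).round(2))
```

View pics/w7.png

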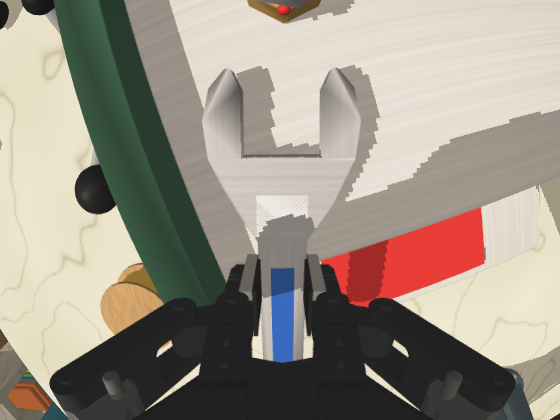

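Emit:
step_arm:
  commands:
    - [0,0,0,0.02,0.1,0.2,0]
    - [0,0,0,0,0,0.3,0]
    - [0,0,0,0,0,0.3,0]
    - [0,0,0,0,0,0.2,0]
    - [0,0,0,0,0,0,0]
    - [0,0,0,0,0,0,0]

```text
time_s: 9.35
eef_pos: [0.5126, 0.1923, 0.1648]
eef_rot: [0.418, -0.418, 0.57, -0.57]
wrist_force: [-0.7, 0.1, -4.5]
opening: 0.237
```

```bash
python3 mv.py 0.489 0.200 0.167 -17.5; python3 look.py w8
```

```text
now [0.5126 0.1923 0.1648] head -17.51
turn units [ 0.006 -0.001  0.001]
shift in current axes [-0.008 -0.073 -0.827]
shift in final axes   [-0.008 -0.073 -0.827]
[0.5124 0.1924 0.1648]
```

View pics/w8.png

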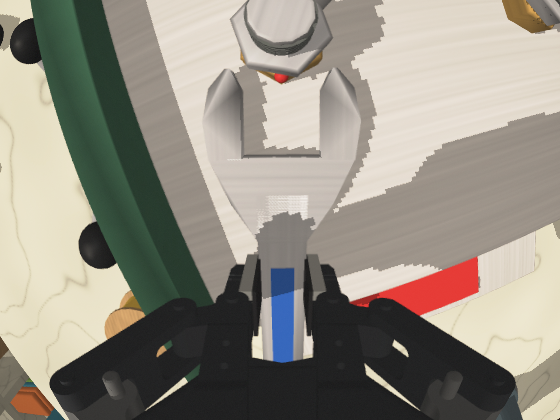

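Emit:
step_arm:
  commands:
    - [0,0,0,-0.01,0,0.2,0]
    - [0,0,0,0,0,0.2,0]
    - [0,0,0,0,0,0.2,0]
    - [0,0,0,0,0,0.2,0]
    - [0,0,0,0,0,0.2,0]
    - [0,0,0,0,0,0,0]
    - [0,0,0,0,0,0,0]

```text
time_s: 10.1
eef_pos: [0.5413, 0.1836, 0.1648]
eef_rot: [0.418, -0.418, 0.57, -0.57]
wrist_force: [-0.6, -0.6, -4.6]
opening: 0.234
```

```bash
python3 mv.py 0.489 0.200 0.167 -17.5; python3 look.py w9; python3 nut.py w9
```

```text
now [0.5413 0.1836 0.1648] head -17.5
turn units [ 0.004 -0.001  0.001]
shift in current axes [ 0.004 -0.071 -1.826]
shift in final axes   [ 0.004 -0.072 -1.826]
[0.5411 0.1837 0.1648]
stud 4032 [0.6152 0.1592 0.2103] (0.6153, 0.1592) 0.0113
dab 11 [0.598  0.1653 0.1789]
jam top 3954
stud in tool [ 0.0011 -0.0455  0.078 ]
dab r 0.0182 nut x heading -19.63
plate z 0.15853819593496998
```

View pics/w9.png

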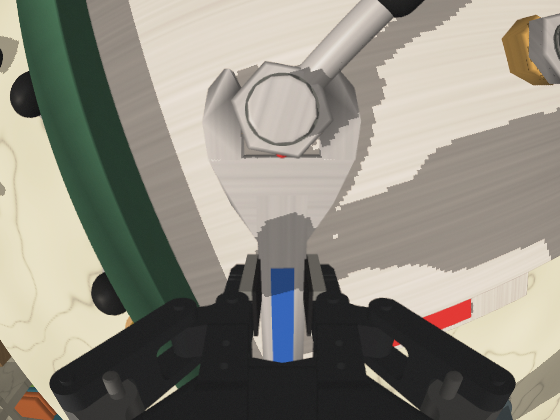

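Emit:
step_arm:
  commands:
    - [0,0,0,0,0.02,0.06,0]
    - [0,0,0,0,0,0,0]
    - [0,0,0,0,0,0,0.5]
    - [0,0,0,0,0,0,0.5]
    - [0,0,0,0,0,0,0.5]
    - [0,0,0,0,0,0,0.5]
    - [0,0,0,0,-0.5,0,0.5]
    - [0,0,0,0,-1,0,0.5]
    - [0,0,0,0,-1,0,0.5]
    - [0,0,0,0,-1,0,0.5]

```text
time_s: 11.15
eef_pos: [0.5431, 0.1832, 0.2718]
eef_rot: [-0.418, 0.418, -0.57, 0.57]
wrist_force: [-0.1, -0.1, -0.7]
opening: 0.499
```

```bash
python3 look.py w10; python3 nut.py w10
python3 - <<'E'
from h import *
for n in("scene","side"):
    im,d=ctrl.camera(n);np.savez(f'pics/{n}1.npz',im=im,d=d)
    a=im[170:370,190:420] if n=="scene" else im[130:280,200:360]
    cv2.imwrite(f'pics/{n}1c.png',cv2.resize(a,None,fx=2.9,fy=2.9,interpolation=cv2.INTER_CUBIC))
z=np.load('pics/w10.npz');W=wcloud(z['d'],z);T=(W-z['p'])@z['Rt'];
m=(z['d']>0)&(abs(W[...,2]-.1715)<.004)&(abs(T[...,0])<.045)&(T[...,2]>.02)&(T[...,2]<.12);S=T[m]
print('spanner top z',np.median(W[m][:,2]),'tips',np.percentile(S[:,2],99.5)-.018)
for a in(.03,.04,.05,.09):
    s=S[abs(S[:,2]-a)<.004];print(a,np.percentile(s[:,0],[2,98]).round(4))
E
```

```text
[0.5456 0.1836 0.278 ]
stud 927 [0.6185 0.1596 0.217 ] (0.6185, 0.1596) 0.0113
dab 9 [0.6018 0.1654 0.1844]
jam top 32
stud in tool [0.0013 0.0617 0.0762]
dab r 0.0177 nut x heading -19.11
plate z 0.16506913366276812
spanner top z 0.17179645323176246 tips 0.09779374887794288
0.03 [-0.0313 -0.0313]Traceback (most recent call last):
  File "<stdin>", line 10, in <module>
    return _quantile_unchecked(
        a, q, axis, out, overwrite_input, method, keepdims, weights)
    return _ureduce(a,
                    func=_quantile_ureduce_func,
    ...<5 lines>...
                    overwrite_input=overwrite_input,
                    method=method)
    r = func(a, **kwargs)
    result = _quantile(arr,
                       quantiles=q,
    ...<2 lines>...
                       out=out,
                       weights=wgt)
    slices_having_nans = np.isnan(arr[-1, ...])
                                  ~~~^^^^^^^^^
IndexError: index -1 is out of bounds for axis 0 with size 0
```

View pics/w10.png

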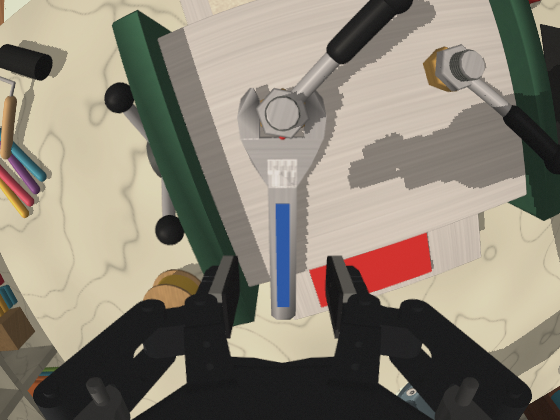

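View pics/scene1c.png

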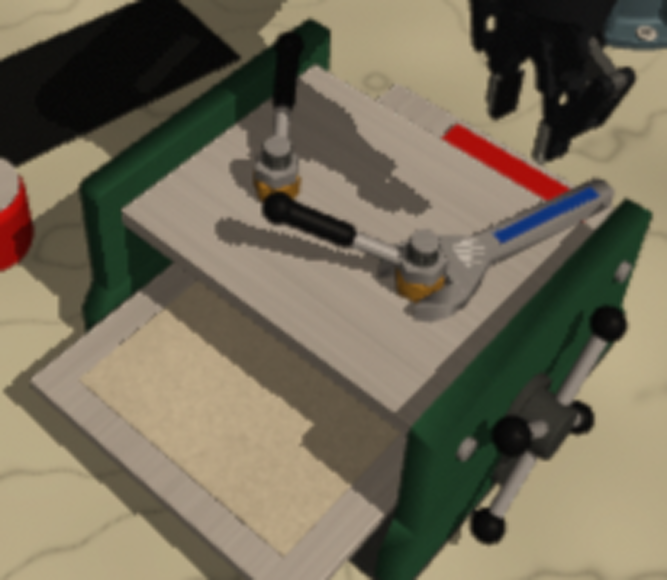

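```bash
cat > grip.py <<'E'
from h import *
import sys
S=np.array([.6165,.1608])
def ana(W,d,im,S,tag):
    r=np.hypot(W[...,0]-S[0],W[...,1]-S[1]);m=(d>0)&(r>.05)&(r<.118)&(W[...,2]>.195)&(W[...,2]<.25)&(im.max(-1)<90)&(W[...,1]<S[1]+.02)
    P=W[m];v=P[:,:2]-S;a=np.degrees(np.arctan2(v[:,1],v[:,0]))%360;print(tag,len(P),'ang',np.percentile(a,[5,50,95]).round(1),'r',np.percentile(r[m],[1,99]).round(3),'at r 80: z',np.percentile(P[abs(r[m]-.08)<.006][:,2],95) if len(P) else '')
if __name__=="__main__":
    k=sys.argv[1]
    for n in("scene","side"):
        z=np.load(f'pics/{n}{k}.npz');c=ctrl.get_calibration(n);ana(cloud(z['d'],c),z['d'],z['im'].astype(int),{'scene':np.array([.6178,.1619]),'side':np.array([.613,.1574])}[n],n)
E
python3 grip.py 1; python3 look.py w11
python3 - <<'E'
from grip import *
z=np.load('pics/w11.npz');W=wcloud(z['d'],z);ana(W,z['d'],z['im'].astype(int),np.array([.615,.159]),'w')
E
python3 nut.py w11; python3 mv.py .6 .1 .25 -17.5
```

```text
scene 290 ang [297.1 303.8 307.4] r [0.051 0.114] at r 80: z 0.22438627326006802
side 77 ang [295.9 299.9 305.2] r [0.053 0.114] at r 80: z 0.22604510554546395
[0.5436 0.1833 0.2711]
w 2369 ang [294.3 300.  306.8] r [0.051 0.106] at r 80: z 0.2197209756760822
stud 891 [0.614  0.1591 0.2078] (0.614, 0.159) 0.0111
dab 8 [0.5967 0.1644 0.1763]
jam top 1353
stud in tool [0.002  0.0635 0.0743]
dab r 0.0181 nut x heading -17.25
plate z 0.1561452248090762
now [0.5436 0.1833 0.2711] head -17.48
turn units [-0.025  0.003 -0.011]
shift in current axes [2.083 0.708 2.627]
shift in final axes   [2.081 0.704 2.629]
```

```bash
python3 mv.py .6568 .0916 .27 -59; python3 -c "
from h import *
print(ctrl.get_obs()['q'].round(3))"
```

```text
now [0.5436 0.1833 0.2711] head -17.48
turn units [-0.02  6.92 -0.02]
shift in current axes [1.78  0.047 4.518]
shift in final axes   [-1.662  0.037  4.563]
[0.118 0.145 1.567 0.    1.427 1.994]
```

Emit:
step_arm:
  commands:
    - [0,0,0,0.36,-0.1,0.9,0.5]
    - [0,0,0,0.36,0,0.9,0.5]
    - [0,0,0,0.36,0,0.9,0.5]
    - [0,0,0,0.36,0,0.9,0.5]
    - [0,0,0,0.36,0,0.9,0.5]
    - [0,-1,0,0,0,0,0.5]
    - [0,-1,0,0,0,0,0.5]
    - [0,-1,0,0,0,0,0.5]
    - [0,-1,0,0,0,0,0.5]
    - [0,-1,0,0,0,0,0.5]

```text
time_s: 12.35
eef_pos: [0.6547, 0.091, 0.2706]
eef_rot: [-0.552, 0.553, -0.442, 0.44]
wrist_force: [0.3, -0.1, 0.0]
opening: 0.502
```

Emit:
step_arm:
  commands:
    - [0,-1,0,0,0,0,0.5]
    - [0,-1,0,0,0,0,0.5]
    - [0,-1,0,0,0,0,0.5]
    - [0,-1,0,0,0,0,0.5]
    - [0,-1,0,0,0,0,0.5]
    - [0,-1,0,0,0,0,0.5]
    - [0,-1,0,0,0,0,0.5]
    - [0,-1,0,0,0,0,0.5]
    - [0,-1,0,0,0,0,0.5]
    - [0,-1,0,0,0,0,0.5]

```text
time_s: 13.35
eef_pos: [0.6547, 0.0911, 0.2706]
eef_rot: [-0.699, 0.699, -0.107, 0.105]
wrist_force: [0.3, -0.3, -0.5]
opening: 0.499
```

Emit:
step_arm:
  commands:
    - [0,-1,0,0,0,0,0.5]
    - [0,-1,0,0,0,0,0.5]
    - [0,-1,0,0,0,0,0.5]
    - [0,-1,0,0,0,0,0.5]
    - [0,-1,0,0,0,0,0.5]
    - [0,-1,0,0,0,0,0.5]
    - [0,-1,0,0,0,0,0.5]
    - [0,-1,0,0,0,0,0.5]
    - [0,0,0,0,0,0,0.5]
    - [0,0,0,0,0,0,0.5]

```text
time_s: 14.35
eef_pos: [0.655, 0.0911, 0.2713]
eef_rot: [0.683, -0.682, -0.184, 0.186]
wrist_force: [-0.5, -0.1, 0.6]
opening: 0.504
```

```bash
python3 mv.py .6568 .0916 .2 121;python3 look.py w12;  python3 - <<'E'
from grip import *
z=np.load('pics/w12.npz');W=wcloud(z['d'],z);ana(W,z['d'],z['im'].astype(int),np.array([.615,.159]),'w')
E
python3 nut.py w12
```

```text
now [0.655  0.0911 0.2713] head 120.35
turn units [-0.01  -0.108 -0.016]
shift in current axes [ 0.064  2.375 -0.018]
shift in final axes   [ 0.06   2.375 -0.016]
[0.6552 0.0911 0.2715]
w 2749 ang [295.9 301.7 307.6] r [0.051 0.111] at r 80: z 0.22228855559918861
stud 931 [0.6155 0.1592 0.2105] (0.6154, 0.159) 0.0114
dab 8 [0.5988 0.1648 0.182 ]
jam top 1205
stud in tool [0.0003 0.0611 0.0788]
dab r 0.0176 nut x heading -18.57
plate z 0.15876303805522235
```

View pics/w12.png

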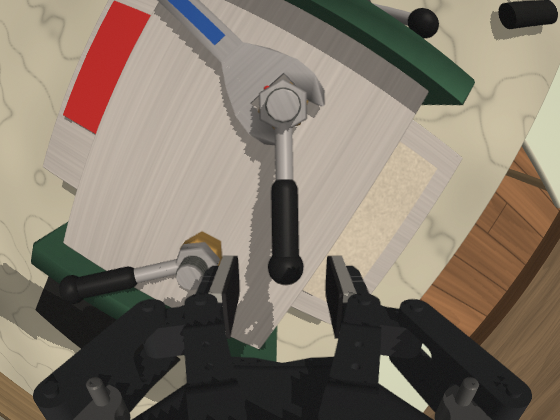

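Emit:
step_arm:
  commands:
    - [0,0,0,0.03,0.6,0,0.5]
    - [0,0,0,0,0.8,0,0.5]
    - [0,0,0,0,0.6,0,0.5]
    - [0,0,0,0,0.3,0,0.5]
    - [0,0,0,0,0.05,0,0.5]
    - [0,0,0,0,0,0,0.5]
    - [0,0.8,0,-0.22,0,0.009,0.5]
    - [0,0.8,0,-0.22,0,0.009,0.5]
    - [0,0.8,0,-0.22,0,0.009,0.5]
    - [0,0,0,0,0,0,0.5]

```text
time_s: 15.4
eef_pos: [0.6394, 0.084, 0.2039]
eef_rot: [-0.7, 0.7, 0.1, -0.097]
wrist_force: [3.1, 2.2, -0.6]
opening: 0.498
```

```bash
cat > arc.py <<'E'
from h import *
p,R=tool();v=p[:2]-[.6156,.1602];o=ctrl.get_obs();print('r',np.hypot(*v).round(4),'ang',(np.degrees(np.arctan2(v[1],v[0]))%360).round(1),'z',p[2].round(4),'head+180',((np.degrees(np.arctan2(R[1,2],R[0,2]))+180)%360).round(1))
f=R.T@np.array(o['wrist_force']);print('tool force',f.round(1),'q6',o['q'][5].round(2))
E
python3 arc.py; python3 look.py w13
```

```text
r 0.0798 ang 287.3 z 0.2039 head+180 286.1
tool force [3.6 0.7 1.3] q6 -0.33
[0.6394 0.0839 0.2037]
```

View pics/w13.png

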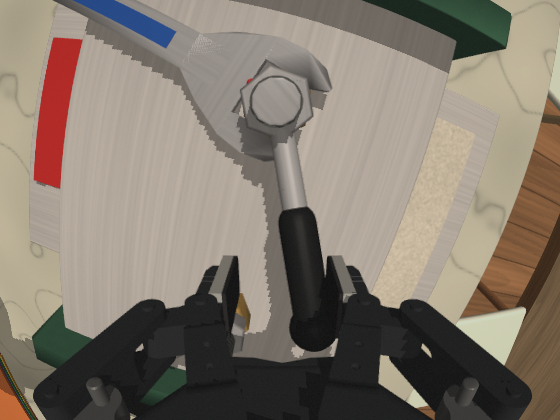

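Emit:
step_arm:
  commands:
    - [0,0.8,0,-0.22,0.02,0.009,0.5]
    - [0,0.8,0,-0.22,0,0.009,0.5]
    - [0,0.8,0,-0.22,0,0.009,0.5]
    - [0,0.8,0,-0.22,0,0.009,0.5]
    - [0,0.8,0,-0.22,0,0.009,0.5]
    - [0,0,0,0,0,0,0.5]

```text
time_s: 16.05
eef_pos: [0.6081, 0.0809, 0.2037]
eef_rot: [-0.705, 0.706, -0.046, 0.051]
wrist_force: [7.5, -0.4, 0.3]
opening: 0.497
```

```bash
python3 arc.py; python3 look.py w14
```

```text
r 0.0797 ang 264.6 z 0.2037 head+180 262.1
tool force [ 7.4 -0.3  0.7] q6 0.08
[0.6082 0.0808 0.2036]
```

View pics/w14.png

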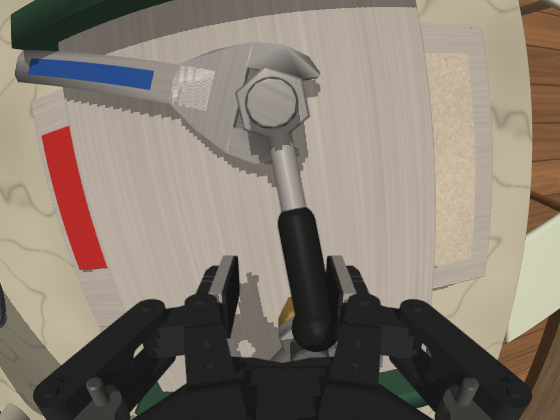

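Emit:
step_arm:
  commands:
    - [0,0.8,0,-0.22,0,0.009,0.5]
    - [0,0.8,0,-0.22,0,0.009,0.5]
    - [0,0.8,0,-0.22,0,0.009,0.5]
    - [0,0.8,0,-0.22,0,0.009,0.5]
    - [0,0,0,0,0,0,0.5]

```text
time_s: 16.6
eef_pos: [0.5831, 0.0875, 0.2038]
eef_rot: [-0.687, 0.688, -0.163, 0.169]
wrist_force: [6.1, -5.3, 0.4]
opening: 0.498
```

```bash
python3 arc.py; python3 look.py w15
```

```text
r 0.0796 ang 245.9 z 0.2038 head+180 242.9
tool force [ 7.8 -0.3 -1.9] q6 0.42
[0.5831 0.0874 0.2037]
```

View pics/w15.png

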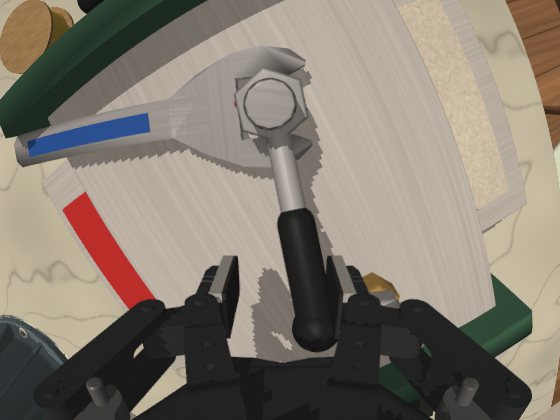

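Emit:
step_arm:
  commands:
    - [0,0.5,0,-0.14,0,0.004,0.5]
    - [0,0.5,0,-0.14,0,0.004,0.5]
    - [0,0,0,0,0,0,0.5]

```text
time_s: 16.95
eef_pos: [0.576, 0.0912, 0.2038]
eef_rot: [-0.677, 0.679, -0.199, 0.204]
wrist_force: [6.0, -7.2, 2.3]
opening: 0.5
```

```bash
python3 arc.py
```

```text
r 0.0796 ang 240.2 z 0.2038 head+180 236.9
tool force [ 9.  -2.2 -2.7] q6 0.53
```

Emit:
step_arm:
  commands:
    - [0,0.5,0,-0.14,0,0.004,0.5]
    - [0,0.5,0,-0.14,0,0.004,0.5]
    - [0,0,0,0,0,0,0.5]

```text
time_s: 17.25
eef_pos: [0.569, 0.0957, 0.2037]
eef_rot: [-0.665, 0.667, -0.234, 0.239]
wrist_force: [5.3, -9.3, 2.7]
opening: 0.498
```

```bash
python3 arc.py; python3 look.py w16
```

```text
r 0.0796 ang 234.2 z 0.2037 head+180 230.9
tool force [10.  -2.7 -3.9] q6 0.65
[0.569  0.0956 0.2037]
```

View pics/w16.png

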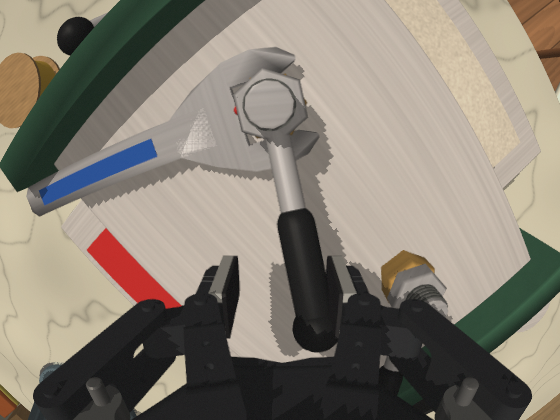

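Emit:
step_arm:
  commands:
    - [0,0.5,0,-0.14,0,0.004,0.5]
    - [0,0.5,0,-0.14,0,0.004,0.5]
    - [0,0,0,0,0,0,0.5]

```text
time_s: 17.6
eef_pos: [0.5626, 0.1012, 0.2036]
eef_rot: [-0.652, 0.654, -0.269, 0.274]
wrist_force: [3.3, -9.2, 2.2]
opening: 0.5
```

```bash
python3 arc.py
```

```text
r 0.0793 ang 228.0 z 0.2036 head+180 224.9
tool force [ 8.9 -2.1 -4.2] q6 0.76
```

Emit:
step_arm:
  commands:
    - [0,0.5,0,-0.14,0,0.004,0.5]
    - [0,0,0,0,0,0,0.5]

```text
time_s: 17.8
eef_pos: [0.5595, 0.104, 0.2035]
eef_rot: [-0.645, 0.647, -0.286, 0.291]
wrist_force: [2.6, -10.3, 2.3]
opening: 0.496
```

```bash
python3 arc.py;python3 look.py w17
```

```text
r 0.0794 ang 225.0 z 0.2035 head+180 221.9
tool force [ 9.4 -2.2 -4.9] q6 0.82
[0.5595 0.104  0.2035]
```

View pics/w17.png

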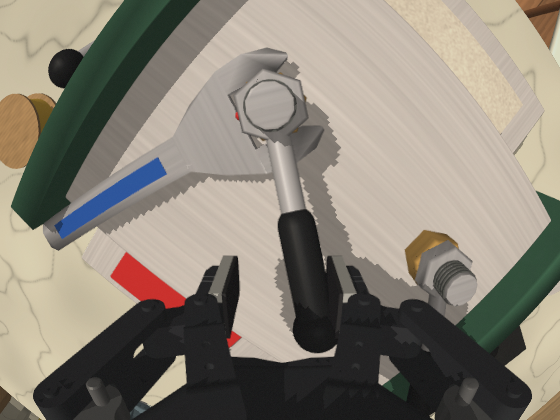

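```bash
cat > chk.py <<'E'
import sys
from h import *
z=np.load(f'pics/{sys.argv[1]}.npz');W=wcloud(z['d'],z);d=z['d'];im=z['im'].astype(int)
q=np.array([.6156,.1602]);r=np.hypot(W[...,0]-q[0],W[...,1]-q[1])
P=W[(d>0)&(r<.02)&(W[...,2]>.205)];s=P.mean(0)[:2]
m=(d>0)&(r>.022)&(r<.05)&(W[...,2]>.19)&(W[...,2]<.22);B=W[m];v=B[:,:2]-s;a=np.degrees(np.arctan2(v[:,1],v[:,0]))%360
print('stud',s.round(4),'bar ang',np.median(a).round(1),len(B))
red=(d>0)&(r<.025)&(im[...,2]>100)&(im[...,1]<70)&(im[...,0]<70)&(W[...,2]>.165);D=W[red]
if len(D):v=D.mean(0)[:2]-s;print('dab',len(D),D.mean(0).round(4),'nut x head',np.degrees(np.arctan2(-v[1],-v[0])).round(1),np.hypot(*v).round(4))
E
for i in w12 w13 w14 w15 w16 w17; do echo $i;python3 chk.py $i;done
```

```text
w12
stud [0.6154 0.1592] bar ang 301.1 755
dab 8 [0.5988 0.1648 0.182 ] nut x head -18.7 0.0176
w13
stud [0.6153 0.159 ] bar ang 296.0 1608
dab 11 [0.5986 0.166  0.1806] nut x head -23.0 0.0181
w14
stud [0.6153 0.1591] bar ang 273.8 1604
w15
stud [0.6152 0.1591] bar ang 255.1 1598
dab 4 [0.5993 0.1685 0.1782] nut x head -30.6 0.0185
w16
stud [0.6153 0.1591] bar ang 243.4 1596
dab 12 [0.6001 0.1687 0.1803] nut x head -32.5 0.018
w17
stud [0.6153 0.1591] bar ang 234.3 1604
dab 14 [0.6001 0.1688 0.1798] nut x head -32.8 0.018
```

Emit:
step_arm:
  commands:
    - [0,0.3,0,-0.085,0,0.002,0.5]
    - [0,0,0,0,0,0,0.5]

```text
time_s: 18.05
eef_pos: [0.5579, 0.1058, 0.2035]
eef_rot: [-0.64, 0.642, -0.296, 0.301]
wrist_force: [2.8, -11.0, 2.8]
opening: 0.497
```

```bash
python3 arc.py;python3 look.py w18; python3 chk.py w18
```

```text
r 0.0794 ang 223.3 z 0.2035 head+180 220.1
tool force [10.3 -2.7 -4.9] q6 0.85
[0.5579 0.1057 0.2035]
stud [0.6153 0.159 ] bar ang 232.6 1607
dab 14 [0.6001 0.169  0.1789] nut x head -33.2 0.0181
```

Emit:
step_arm:
  commands:
    - [0,0.3,0,-0.085,0,0.002,0.5]
    - [0,0,0,0,0,0,0.5]

```text
time_s: 18.3
eef_pos: [0.5565, 0.1074, 0.2037]
eef_rot: [-0.635, 0.638, -0.305, 0.311]
wrist_force: [4.2, -12.5, 3.2]
opening: 0.503
```

```bash
python3 arc.py
```

```text
r 0.0792 ang 221.8 z 0.2037 head+180 218.3
tool force [12.5 -3.1 -4.5] q6 0.89
```

Emit:
step_arm:
  commands:
    - [0,0.2,0,-0.09,0,0,0.5]
    - [0,0,0,-0.05,0,0,0.5]
    - [0,0,0,0,0,0,0.5]

```text
time_s: 18.6
eef_pos: [0.5544, 0.1097, 0.204]
eef_rot: [-0.632, 0.635, -0.311, 0.318]
wrist_force: [4.4, -16.1, 3.2]
opening: 0.501
```

```bash
python3 arc.py;python3 look.py w19; python3 chk.py w19
```

```text
r 0.0793 ang 219.5 z 0.204 head+180 217.2
tool force [15.5 -3.  -6.2] q6 0.91
[0.5545 0.1097 0.204 ]
stud [0.6153 0.1591] bar ang 229.4 1596
dab 19 [0.6005 0.1695 0.1786] nut x head -35.3 0.0181
```

View pics/w19.png

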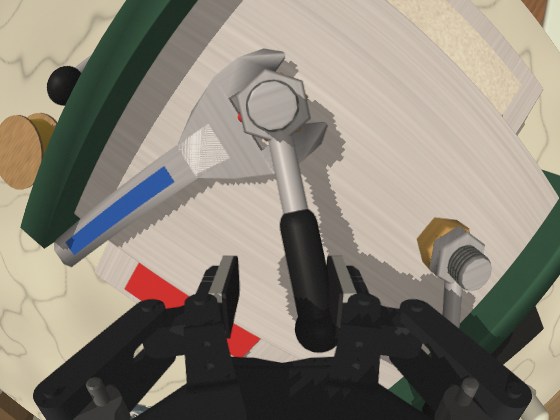

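```bash
cat > spn.py <<'E'
import sys
from h import *
from sp import fitsp
for n in sys.argv[1:]:
    z=np.load(f'pics/{n}.npz');W=wcloud(z['d'],z);d=z['d']
    q=np.array([.6154,.1591]);u0=np.array([np.cos(np.radians(-22)),np.sin(np.radians(-22))]);n0=np.array([-u0[1],u0[0]])
    pz=np.median(W[(d>0)&(abs(W[...,2]-.16)<.006)&(abs(W[...,0]-.56)<.05)&(abs(W[...,1]-.12)<.03)][:,2])
    X=W[...,:2]-q;t=X@u0;y=X@n0
    m=(d>0)&(abs(W[...,2]-pz-.013)<.0035)&(t<-.07)&(t>-.2)&(abs(y)<.045)
    S=W[m];b=np.arange(-.16,-.075,.01);ts=[];ys=[];tt=S[:,:2]-q;ty=tt@n0;tt=tt@u0
    for a in b:
        k=abs(tt-a)<.005
        if k.sum()>8:ts.append(a);ys.append((np.percentile(ty[k],3)+np.percentile(ty[k],97))/2)
    if len(ts)<3:print(n,'few');continue
    p=np.polyfit(ts,ys,1);print(n,'plate',pz.round(4),'spanner head',(np.degrees(np.arctan(p[0]))-22).round(2),'axis offset at stud',p[1].round(4),'tail t',np.percentile(tt,.5).round(4),len(ts),'width',((np.percentile(ty[k],97)-np.percentile(ty[k],3))).round(4))
E
python3 spn.py w10 w12 w13 w14 w15 w16 w17 w18 w19
```

```text
w10 plate 0.1647 spanner head -20.5 axis offset at stud 0.0027 tail t -0.1738 9 width 0.0208
w12 plate 0.1588 spanner head -7.84 axis offset at stud 0.0157 tail t -0.1279 6 width 0.0209
w13 plate 0.1584 spanner head -9.57 axis offset at stud 0.0126 tail t -0.1562 9 width 0.0208
w14 plate 0.1585 spanner head -18.03 axis offset at stud 0.0175 tail t -0.1771 9 width 0.0207
w15 plate 0.1585 spanner head -17.92 axis offset at stud 0.0177 tail t -0.1768 9 width 0.0206
w16 plate 0.1585 spanner head -18.07 axis offset at stud 0.0175 tail t -0.1771 9 width 0.0207
w17 plate 0.1585 spanner head -17.99 axis offset at stud 0.0178 tail t -0.177 9 width 0.0208
w18 plate 0.1585 spanner head -18.09 axis offset at stud 0.0176 tail t -0.1773 9 width 0.0206
w19 plate 0.1585 spanner head -18.03 axis offset at stud 0.0178 tail t -0.1769 9 width 0.0208
```

```bash
cat > ortho.py <<'E'
import sys
from h import *
# orthographic at spanner-top plane via ray projection: world grid at z=zz projected to image
def ortho(n,zz,x0=.40,x1=.68,y0=.05,y1=.27,res=.0004):
    z=np.load(f'pics/{n}.npz');xs=np.arange(x1,x0,-res);ys=np.arange(y1,y0,-res)
    X,Y=np.meshgrid(xs,ys,indexing='ij');P=np.stack([X,Y,np.full_like(X,zz)],-1);uv=wproj(P,z).astype(np.float32)
    return cv2.remap(z['im'],uv[...,0],uv[...,1],cv2.INTER_LINEAR)
for n in sys.argv[1:]:
    cv2.imwrite(f'pics/o_{n}.png',ortho(n,.1715))
E
python3 ortho.py w10 w14 w19 w11
```

```text
(no output)
```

View pics/o_w19.png

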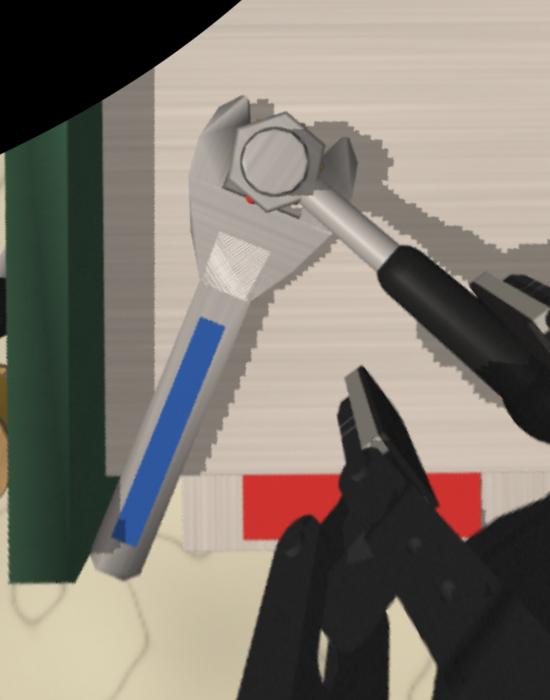

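View pics/o_w14.png

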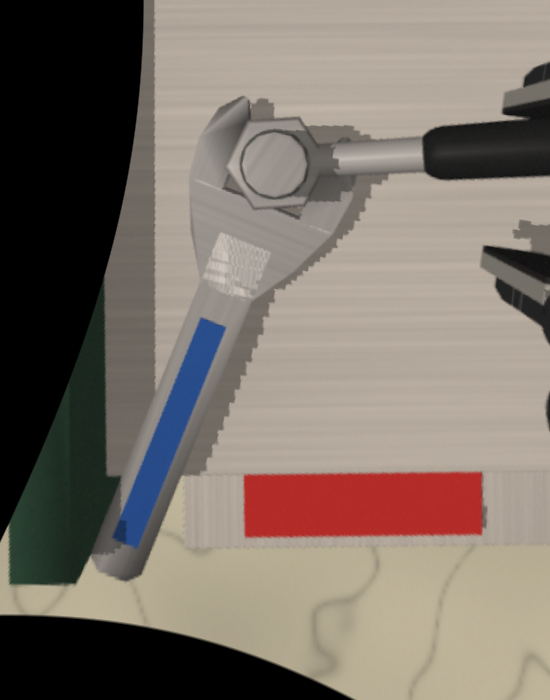

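Emit:
step_arm:
  commands:
    - [0,0,0,-0.1,0,0,0.5]
    - [0,0,0,-0.1,0,0,0.5]
    - [0,0,0,0,0,0,0.5]

```text
time_s: 18.95
eef_pos: [0.5509, 0.113, 0.2043]
eef_rot: [-0.631, 0.636, -0.311, 0.319]
wrist_force: [2.6, -22.9, 5.9]
opening: 0.501
```

```bash
python3 arc.py;python3 look.py w20; python3 chk.py w20; python3 ortho.py w20
```

```text
r 0.0801 ang 216.1 z 0.2043 head+180 217.1
tool force [ 19.9  -5.6 -11.7] q6 0.92
[0.5508 0.113  0.2042]
stud [0.6152 0.1591] bar ang 226.6 1593
dab 24 [0.6013 0.1701 0.1789] nut x head -38.3 0.0178
```

View pics/o_w20.png

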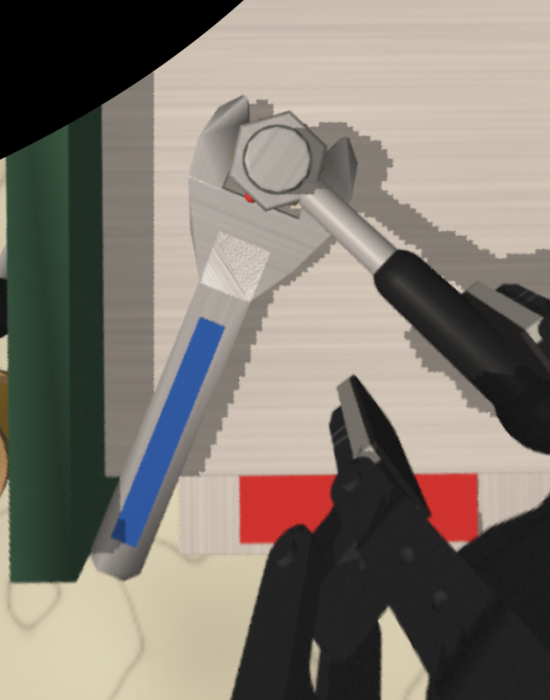

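Run:
```python
import cv2
o=[]
for n in('w17','w20'):
    a=cv2.imread(f'pics/{n}.png')[60:160,215:325];o.append(cv2.resize(a,None,fx=3.6,fy=3.6,interpolation=cv2.INTER_CUBIC))
cv2.imwrite('pics/nutz.png',cv2.hconcat(o))
```

```text
(no output)
```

View pics/nutz.png

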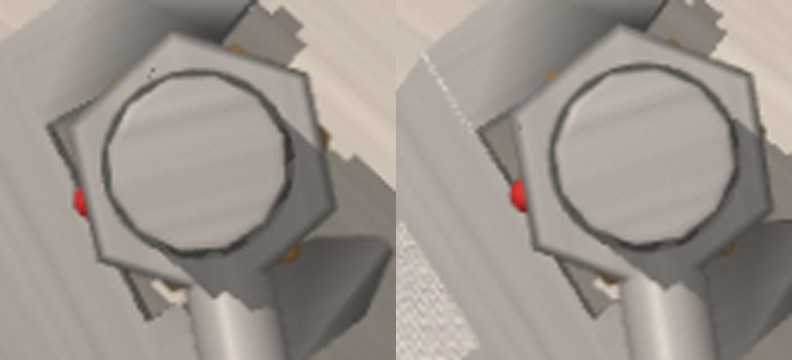

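```bash
cat > nz.py <<'E'
import sys
from h import *
out=[]
for n,hs in [(a.split(':')[0],a.split(':')[1].split(',')) for a in sys.argv[1:]]:
  z=np.load(f'pics/{n}.npz');cx,cy=.6152,.1591;res=.000125
  xs=np.arange(cx+.023,cx-.023,-res);ys=np.arange(cy+.023,cy-.023,-res);X,Y=np.meshgrid(xs,ys,indexing='ij')
  uv=wproj(np.stack([X,Y,np.full_like(X,.1785)],-1),z).astype(np.float32);im=cv2.remap(z['im'],uv[...,0],uv[...,1],cv2.INTER_CUBIC)
  for h,col in zip(hs,[(0,255,0),(255,0,255)]):
    h=np.radians(float(h))
    for k in range(6):
        a=h+k*np.pi/3;v=(int((cy+.023-(cy+.0185*np.sin(a)))/res),int((cx+.023-(cx+.0185*np.cos(a)))/res));cv2.circle(im,v,3,col,-1)
    a=h+np.pi;v=(int((.023-.0165*np.sin(a))/res),int((.023-.0165*np.cos(a))/res));cv2.circle(im,v,4,col,1)
  out.append(im)
cv2.imwrite('pics/nz.png',cv2.hconcat(out))
E
python3 nz.py w17:-28,-32 w20:-30,-36
```

```text
(no output)
```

View pics/nz.png

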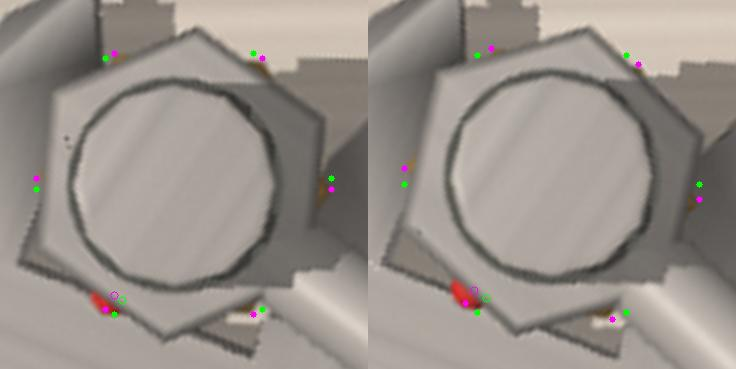

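Emit:
step_arm:
  commands:
    - [0,0,0,0.3,0,0,0.5]
    - [0,0,0,0.15,0,0,0.5]
    - [0,0,0,0,-0.3,0,0.5]
    - [0,0,0,0,-0.8,0,0.5]
    - [0,0,0,0,-1,0,0.5]
    - [0,0,0,0,-0.5,0,0.5]
    - [0,0,0,0,0,0,0.5]
    - [0,0,0,0,0,0,0.5]

```text
time_s: 19.8
eef_pos: [0.5555, 0.1087, 0.2787]
eef_rot: [-0.633, 0.633, -0.315, 0.314]
wrist_force: [-0.3, 0.4, -0.9]
opening: 0.503
```

```bash
python3 arc.py;python3 look.py w21; python3 chk.py w21; python3 ortho.py w21; python3 nz.py w21:-32,-36 w12:-18,-22
```

```text
r 0.0791 ang 220.6 z 0.2787 head+180 217.2
tool force [-0.5  0.9  0. ] q6 0.91
[0.5551 0.1086 0.2778]
stud [0.6148 0.159 ] bar ang 227.3 699
dab 9 [0.6005 0.1699 0.179 ] nut x head -37.4 0.0179
```

View pics/o_w21.png

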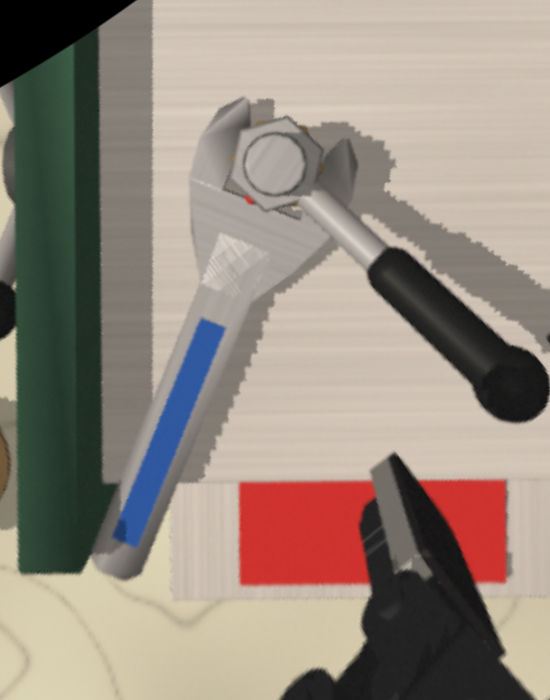

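View pics/nz.png

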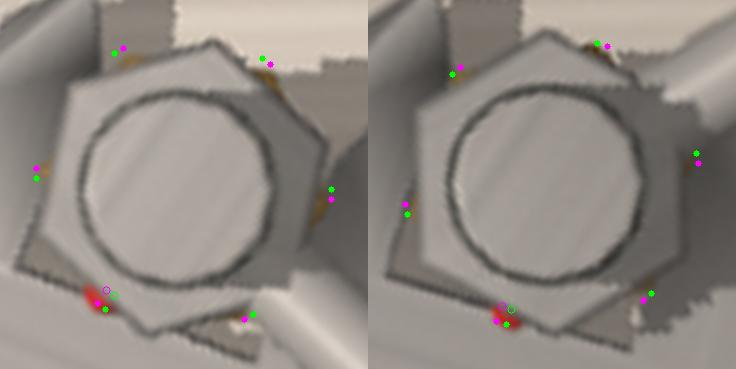

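```bash
python3 mv.py .5449 .1887 .278 -22
```

```text
now [0.5551 0.1086 0.2778] head 37.14
turn units [ 2.200e-02  9.857e+00 -4.000e-03]
shift in current axes [-2.333 -0.004  1.341]
shift in final axes   [-2.348 -0.005 -1.315]
```

Emit:
step_arm:
  commands:
    - [0,0,0,-0.8,0,0.45,0.45]
    - [0,0,0,-0.8,0,0.45,0.45]
    - [0,1,0,-0.73,0,0.44,0.45]
    - [0,1,0,0,0,0,0.45]
    - [0,1,0,0,0,0,0.45]
    - [0,1,0,0,0,0,0.45]
    - [0,1,0,0,0,0,0.45]
    - [0,1,0,0,0,0,0.45]
    - [0,1,0,0,0,0,0.45]
    - [0,1,0,0,0,0,0.45]

```text
time_s: 20.85
eef_pos: [0.5448, 0.1883, 0.2771]
eef_rot: [0.448, -0.45, 0.547, -0.545]
wrist_force: [-0.0, -0.1, 0.1]
opening: 0.449
```

Emit:
step_arm:
  commands:
    - [0,1,0,0,0,0,0.45]
    - [0,0.85,0,0,0,0,0.45]
    - [0,0,0,0,0.5,0,0.45]
    - [0,0,0,0,1,0,0.45]
    - [0,0,0,0,0.5,0,0.45]
    - [0,0,0,0,0,0,0.45]
    - [0,0,0,0,0,0,0.45]

```text
time_s: 21.55
eef_pos: [0.5455, 0.1883, 0.2188]
eef_rot: [0.395, -0.396, 0.586, -0.586]
wrist_force: [-0.2, -0.1, 1.1]
opening: 0.45
```

```bash
python3 mv.py .5449 .1887 .166 -22; python3 look.py w22;  python3 nz.py w22:-32,-36 w11:-18,-22; python3 ortho.py w22
```

```text
now [0.5455 0.1883 0.2188] head -21.94
turn units [0.011 0.01  0.006]
shift in current axes [-0.005  1.759 -0.022]
shift in final axes   [-0.004  1.759 -0.024]
[0.5462 0.1884 0.2198]
```

View pics/w22.png

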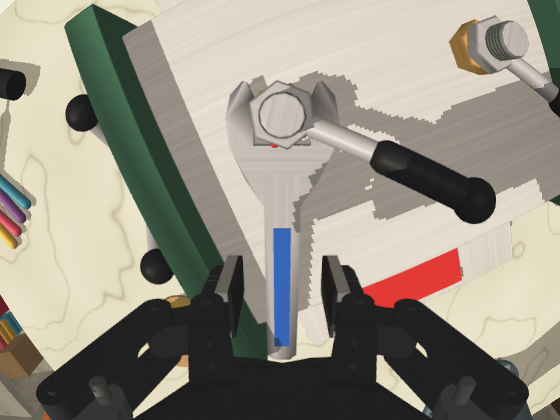

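View pics/nz.png

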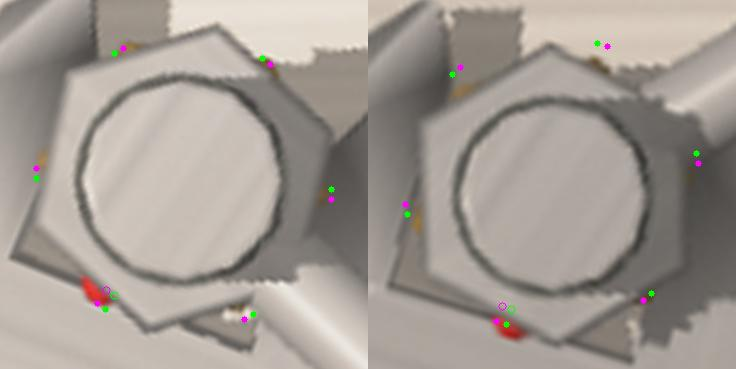

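Emit:
step_arm:
  commands:
    - [0,0,0,0,0.6,0,0.45]
    - [0,0,0,0,0.6,0,0.45]
    - [0,0,0,0,0.4,0,0.45]
    - [0,0,0,0,0.17,0,0.45]
    - [0,0,0,0,0,0,0.45]
    - [0,0,0,0,0,0,0.45]

```text
time_s: 22.2
eef_pos: [0.5464, 0.1885, 0.1671]
eef_rot: [-0.396, 0.395, -0.586, 0.586]
wrist_force: [-0.0, 0.2, -0.3]
opening: 0.448
```

```bash
python3 mv.py .5449 .1887 .165 -22; python3 look.py w23
```

```text
now [0.5464 0.1885 0.1671] head -21.98
turn units [-0.012  0.003 -0.007]
shift in current axes [ 0.012  0.071 -0.05 ]
shift in final axes   [ 0.012  0.071 -0.05 ]
[0.5465 0.1885 0.1673]
```

View pics/w23.png

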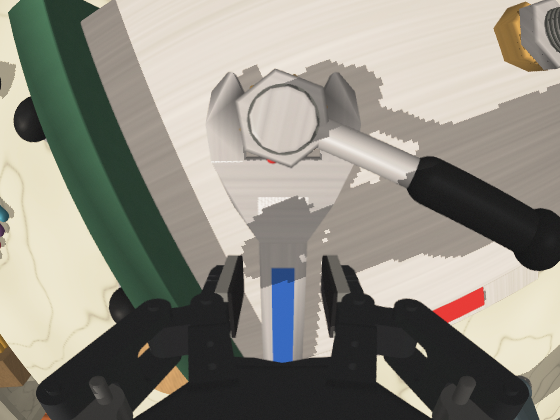

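Emit:
step_arm:
  commands:
    - [0,0,0,0,0.05,-0.04,0.45]
    - [0,0,0,0,0,0,0]
    - [0,0,0,0,0,0,0]
    - [0,0,0,0,0,0,0]
    - [0,0,0,0,0,0,0]
    - [0,0,0,0,0,0,0]

```text
time_s: 22.85
eef_pos: [0.5448, 0.1889, 0.1653]
eef_rot: [-0.396, 0.395, -0.586, 0.586]
wrist_force: [-2.3, 0.9, 5.6]
opening: 0.24
```

```bash
python3 arc.py; python3 mv.py .5449 .1887 .165 -22
```

```text
r 0.0764 ang 157.9 z 0.1653 head+180 158.0
tool force [ 0.1 -5.6 -2.5] q6 2.08
now [0.5448 0.1889 0.1653] head -21.98
turn units [-0.003  0.003 -0.002]
shift in current axes [0.005 0.01  0.007]
shift in final axes   [0.005 0.01  0.007]
```

Emit:
step_arm:
  commands:
    - [0,-0.5,0,0.133,-0.01,0.003,0]
    - [0,-0.5,0,0.133,0,0.003,0]
    - [0,-0.5,0,0.133,0,0.003,0]
    - [0,0,0,0,0,0,0]

```text
time_s: 23.25
eef_pos: [0.5413, 0.1779, 0.1653]
eef_rot: [0.441, -0.44, 0.554, -0.553]
wrist_force: [-0.6, 2.9, 2.8]
opening: 0.232
```

```bash
python3 arc.py; python3 look.py w24; python3 chk.py w24; python3 nz.py w22:-32,-36 w24:-27,-31
```

```text
r 0.0764 ang 166.6 z 0.1653 head+180 167.0
tool force [-2.7 -2.8 -1.2] q6 1.91
[0.5413 0.1779 0.1653]
stud [0.6154 0.159 ] bar ang 235.9 2941
dab 12 [0.5993 0.1678 0.1792] nut x head -28.7 0.0183
```

View pics/nz.png

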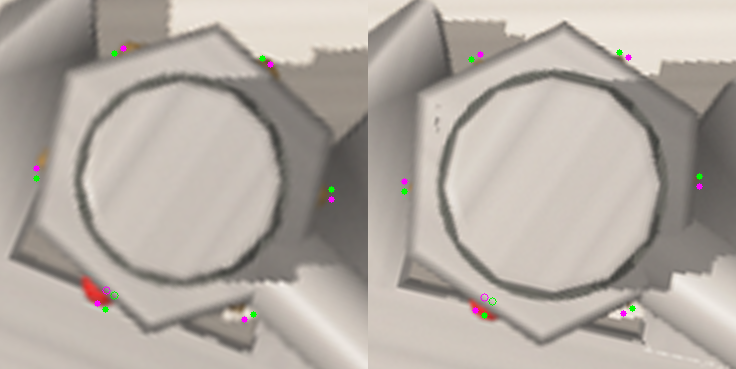

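Emit:
step_arm:
  commands:
    - [0,-0.5,0,0.133,0,0.003,0]
    - [0,-0.5,0,0.133,0,0.003,0]
    - [0,0,0,0,0,0,0]
    - [0,0.2,0,-0.053,0,0,0]
    - [0,0,0,0,0,0,0]

```text
time_s: 23.8
eef_pos: [0.54, 0.1709, 0.1653]
eef_rot: [-0.462, 0.463, -0.534, 0.535]
wrist_force: [-1.2, -1.0, 5.0]
opening: 0.236
```

```bash
python3 arc.py; python3 look.py w25; python3 chk.py w25
```

```text
r 0.0764 ang 172.0 z 0.1653 head+180 171.7
tool force [ 1.2 -5.  -1.1] q6 1.81
[0.54   0.1709 0.1653]
stud [0.6154 0.1592] bar ang 242.0 2952
dab 11 [0.5984 0.1659 0.1793] nut x head -21.8 0.0183
```

Emit:
step_arm:
  commands:
    - [0,0,0,0,-0.03,-0.15,0]
    - [0,0,0,0,0,-0.25,0]
    - [0,0,0,0,0,-0.25,0]
    - [0,0,0,0,0,-0.3,0]
    - [0,0,0,0,0,-0.3,0]
    - [0,0,0,0,0,-0.3,0]
    - [0,0,0,0,0,0,0]

```text
time_s: 24.55
eef_pos: [0.4922, 0.1778, 0.1658]
eef_rot: [0.462, -0.464, 0.535, -0.534]
wrist_force: [-2.4, -1.0, 4.1]
opening: 0.233
```

```bash
python3 arc.py; python3 look.py w26; python3 chk.py w26
```

```text
r 0.1246 ang 171.9 z 0.1658 head+180 171.8
tool force [ 1.3 -4.1 -2.2] q6 1.83
[0.4923 0.1778 0.1658]
stud [0.6041 0.1597] bar ang 256.8 2640
dab 100 [0.5991 0.1656 0.1788] nut x head -49.7 0.0078
```

View pics/w26.png

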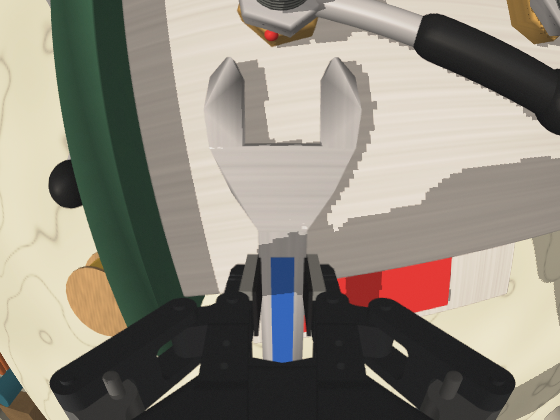

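Emit:
step_arm:
  commands:
    - [0,0,0,0,-0.3,0,0]
    - [0,0,0,0,-0.6,0,0]
    - [0,0,0,0,-0.9,0,0]
    - [0,0,0,0,-1,0,0]
    - [0,0,0,0,-0.9,0,0]
    - [0,0,0,0,0,0,0]
    - [0,0,0,0,0,0,0]

```text
time_s: 25.3
eef_pos: [0.4935, 0.1778, 0.276]
eef_rot: [0.463, -0.463, 0.535, -0.534]
wrist_force: [0.2, -0.2, -5.1]
opening: 0.235
```

```bash
python3 arc.py; python3 look.py w27
cat > tl.py <<'E'
import sys
from h import *
z=np.load(f'pics/{sys.argv[1]}.npz');W=wcloud(z['d'],z)
T=(W-z['p'])@z['Rt']; m=(z['d']>0)&(T[...,1]<.02)&(T[...,1]>-.03)&(abs(T[...,0])<.04)&(T[...,2]>.0)&(T[...,2]<.12)
t=T[m]
for a in np.arange(.02,.1,.01):
    s=t[(abs(t[:,2]-a)<.005)]; 
    if len(s)>5: print(a.round(2),np.percentile(s[:,0],[2,98]).round(4),np.percentile(s[:,1],[5,50,95]).round(4))
print('tips z',np.percentile(t[:,2],99.7))
E
python3 tl.py w27; python3 mv.py .511 -.33 .25 -6
```

```text
r 0.1234 ang 171.8 z 0.276 head+180 171.8
tool force [0.1 5.1 0.3] q6 1.83
[0.4928 0.1777 0.2749]
0.02 [-0.009   0.0118] [-0.0067 -0.0058 -0.0048]
0.03 [-0.0128  0.0158] [-0.0068 -0.0058 -0.0048]
0.04 [-0.0187  0.0216] [-0.0068 -0.0058 -0.0048]
0.05 [-0.0232  0.0261] [-0.0068 -0.0058 -0.0048]
0.06 [-0.0273  0.03  ] [-0.0069 -0.0058  0.0011]
0.07 [-0.03    0.0327] [-0.007  -0.0058 -0.0011]
0.08 [-0.0304  0.0332] [-0.0069 -0.0059 -0.0004]
0.09 [-0.0287  0.0314] [-0.0071 -0.0058 -0.001 ]
tips z 0.09911261292563063
now [0.4928 0.1777 0.2749] head -8.19
turn units [ 0.029 -0.365  0.006]
shift in current axes [16.663  0.832  3.014]
shift in final axes   [16.766  0.829  2.373]
```

```bash
python3 chk.py w27; python3 mv.py .505 -.329 .275 -8.2
```

```text
stud [0.6139 0.1592] bar ang 243.6 461
dab 28 [0.5981 0.1655 0.1777] nut x head -21.5 0.0169
now [0.4928 0.1777 0.2749] head -8.19
turn units [0.029 0.002 0.007]
shift in current axes [ 1.6659e+01 -1.0000e-03  2.8090e+00]
shift in final axes   [ 1.6658e+01 -4.0000e-03  2.8120e+00]
```

Emit:
step_arm:
  commands:
    - [0,0,0,0.5,0,0.15,0]
    - [0,0,0,1,0,0.15,0]
    - [0,0,0,1,0,0.15,0]
    - [0,0,0,1,0,0.15,0]
    - [0,0,0,1,0,0.15,0]
    - [0,0,0,1,0,0.15,0]
    - [0,0,0,1,0,0.15,0]
    - [0,0,0,1,0,0.15,0]
    - [0,0,0,1,0,0.15,0]
    - [0,0,0,1,0,0.15,0]

```text
time_s: 26.35
eef_pos: [0.4964, -0.1114, 0.2742]
eef_rot: [0.462, -0.464, 0.536, -0.533]
wrist_force: [1.0, -0.4, -3.8]
opening: 0.234
```

```bash
python3 mv.py .505 -.329 .275 -8.2
```

```text
now [ 0.4964 -0.1114  0.2742] head -8.2
turn units [ 0.042  0.001 -0.014]
shift in current axes [ 7.138 -0.045  1.318]
shift in final axes   [ 7.138 -0.028  1.319]
```

Emit:
step_arm:
  commands:
    - [0,0,0,1,0,0.17,0]
    - [0,0,0,1,0,0.17,0]
    - [0,0,0,1,0,0.17,0]
    - [0,0,0,1,0,0.17,0]
    - [0,0,0,1,0,0.17,0]
    - [0,0,0,1,0,0.17,0]
    - [0,0,0,0.7,0,0.17,0]
    - [0,0,0,0.4,0,0.12,0]
    - [0,0,0,0.05,0,0,0]
    - [0,0,0,0,0,0,0]

```text
time_s: 27.35
eef_pos: [0.5057, -0.3277, 0.2755]
eef_rot: [0.463, -0.463, 0.535, -0.533]
wrist_force: [-0.2, -0.0, -4.3]
opening: 0.232
```

```bash
python3 mv.py .505 -.329 .05 -8.2; python3 look.py w28
```

```text
now [ 0.5057 -0.3277  0.2755] head -8.19
turn units [ 0.018  0.002 -0.019]
shift in current axes [ 6.000e-02  7.518e+00 -4.000e-03]
shift in final axes   [ 0.046  7.518 -0.018]
[ 0.5059 -0.3274  0.276 ]
```

View pics/w28.png

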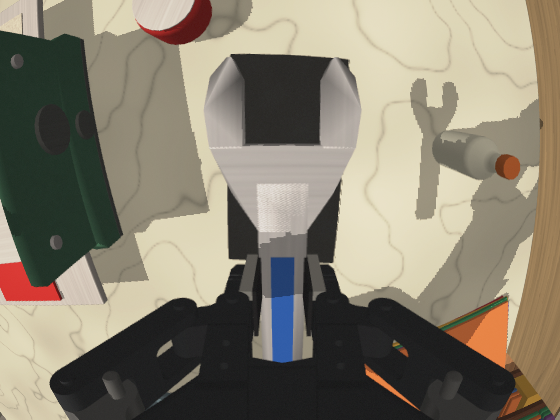

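Above the mat, as at the start. I'll lower in stages.

Emit:
step_arm:
  commands:
    - [0,0,0,0.05,0.6,0,0]
    - [0,0,0,0,1,0,0]
    - [0,0,0,0,1,0,0]
    - [0,0,0,0,1,0,0]
    - [0,0,0,0,1,0,0]
    - [0,0,0,0,1,0,0]
    - [0,0,0,0,1,0,0]
    - [0,0,0,0,0.9,0,0]
    - [0,0,0,0,0.3,0,0]
    - [0,0,0,0,0,0,0]

```text
time_s: 28.4
eef_pos: [0.5053, -0.3284, 0.0417]
eef_rot: [0.463, -0.463, 0.535, -0.533]
wrist_force: [0.0, 0.4, -3.4]
opening: 0.236
```

```bash
python3 mv.py .505 -.329 .0105 -8.2
```

```text
now [ 0.5053 -0.3284  0.0417] head -8.13
turn units [ 0.024  0.012 -0.019]
shift in current axes [ 0.022  1.041 -0.004]
shift in final axes   [ 0.02   1.041 -0.007]
```

Emit:
step_arm:
  commands:
    - [0,0,0,0,0.35,0,0]
    - [0,0,0,0,0.3,0,0]
    - [0,0,0,0,0.2,0,0]
    - [0,0,0,0,0.1,0,0]
    - [0,0,0,0,0.05,0,0]
    - [0,0,0,0,0,0,0]
    - [0,0,0,0,0,0,0]

```text
time_s: 29.1
eef_pos: [0.5061, -0.3304, 0.0132]
eef_rot: [-0.463, 0.463, -0.534, 0.535]
wrist_force: [-0.0, 0.1, -4.8]
opening: 0.234
```

Emit:
step_arm:
  commands:
    - [0,0,0,0,0.05,0,0]
    - [0,0,0,0,0.03,0,0]
    - [0,0,0,0,0,0,0]
    - [0,0,0,0,0,0,0]

```text
time_s: 29.5
eef_pos: [0.5059, -0.3301, 0.0105]
eef_rot: [0.463, -0.463, 0.534, -0.534]
wrist_force: [0.5, -0.2, -3.3]
opening: 0.234
```

Emit:
step_arm:
  commands:
    - [0,0,0,0,0.03,0,0]
    - [0,0,0,0,0.02,0,0]
    - [0,0,0,0,0,0,0]
    - [0,0,0,0,0,0,0]

```text
time_s: 29.9
eef_pos: [0.506, -0.3303, 0.0098]
eef_rot: [-0.463, 0.463, -0.534, 0.534]
wrist_force: [-2.8, 3.2, 6.0]
opening: 0.233
```

Contact (upward force 6 N). Release and rise.

Emit:
step_arm:
  commands:
    - [0,0,0,0,0,0,0.3]
    - [0,0,0,0,0,0,0.4]
    - [0,0,0,0,0,0,0.5]
    - [0,0,0,0,0,0,0.55]
    - [0,0,0,0,0,0,0.55]
    - [0,0,0,0,-0.4,0,0.55]
    - [0,0,0,0,-1,0,0.55]
    - [0,0,0,0,-1,0,0.55]
    - [0,0,0,0,-1,0,0.55]
    - [0,0,0,0,-1,0,0.55]

```text
time_s: 30.9
eef_pos: [0.506, -0.3302, 0.1432]
eef_rot: [-0.463, 0.463, -0.534, 0.535]
wrist_force: [0.4, -0.3, -1.1]
opening: 0.552
```

Emit:
step_arm:
  commands:
    - [0,0,0,0,-1,0,0.6]
    - [0,0,0,0,-0.6,-1,0.6]
    - [0,0,0,0,0,-1,0.6]
    - [0,0,0,0,0,-1,0.6]
    - [0,0,0,0,0,0,0.6]
    - [0,0,0,0,0,0,0.6]

```text
time_s: 31.5
eef_pos: [0.4168, -0.3176, 0.1901]
eef_rot: [-0.463, 0.463, -0.534, 0.535]
wrist_force: [0.3, 0.6, 0.2]
opening: 0.602
```

```bash
python3 look.py w29
python3 - <<'E'
from h import *
from sp import fitsp
for n in("scene","side"):
    im,d=ctrl.camera(n);np.savez(f'pics/{n}2.npz',im=im,d=d);cv2.imwrite(f'pics/{n}2.png',im)
z=np.load('pics/w29.npz');W=wcloud(z['d'],z);s=ctrl.silhouettes('spanner_center','wrist')
for k in s[:1]:
    P=W[k['pixels']&(z['d']>0)];print(k['p'],len(P),np.percentile(P[:,2],[5,50,95]).round(4));P=P[(P[:,2]>.011)&(P[:,2]<.024)]
    r=fitsp(P,-8);print(r);d=r[4]-np.array([.516,-.33]);a=np.radians(-10.7);print('mat xy',d@[np.cos(a),np.sin(a)],d@[-np.sin(a),np.cos(a)])
E
python3 grip.py 2
```

```text
[ 0.4174 -0.3178  0.19  ]
0.88 5654 [0.0137 0.0154 0.0167]
(np.float64(-8.0653248864695), np.float64(0.19407657145933677), array([ 0.5162, -0.3328]), array([ 0.5123, -0.3323]), array([ 0.5143, -0.3325]))
mat xy -0.0012062752156602368 -0.002772165237514528
scene 245 ang [236.6 243.3 248.2] r [0.051 0.11 ] at r 80: z 0.22346914855456296
side 62 ang [239.5 244.9 248.9] r [0.055 0.115] at r 80: z 0.22673202591544062
```

View pics/w29.png

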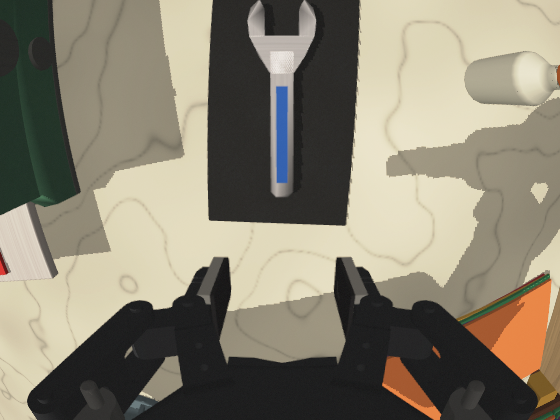

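View pics/scene2.png

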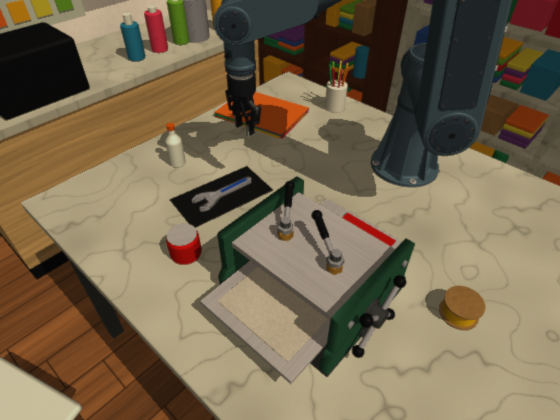

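Run:
```python
from h import *
for cam in["scene","side"]:
    for k in("0","2"):
        z=np.load(f"pics/{cam}{k}.npz");W=cloud(z['d'],ctrl.get_calibration(cam))
        o=[]
        for c,zz in(((.744,-.22),.07),((.515,-.555),.14),((.418,.388),.045)):
            m=(z['d']>0)&(np.hypot(W[...,0]-c[0],W[...,1]-c[1])<.06)&(abs(W[...,2]-zz)<.012);o.append(W[m].mean(0)[:2].round(3))
        print(cam,k,o)
o=ctrl.get_obs();print(o['time_s'],o['dq'].round(3))
print(ctrl.hand_in())
```

```text
scene 0 [array([ 0.739, -0.219]), array([ 0.513, -0.555]), array([0.414, 0.392])]
scene 2 [array([ 0.739, -0.219]), array([ 0.513, -0.555]), array([0.414, 0.392])]
side 0 [array([ 0.731, -0.235]), array([ 0.509, -0.563]), array([0.41 , 0.386])]
side 2 [array([ 0.731, -0.235]), array([ 0.509, -0.563]), array([nan, nan])]
31.7 [ 0.001  0.006  0.003 -0.     0.002  0.002]
the job is handed in; nothing more can be done
None<stdin>:7: RuntimeWarning: Mean of empty slice.
  ret = um.true_divide(
```

The job is done and handed in at 31.7 s; `hand_in()` gives no verdict, so the results below rest on my own measurements.

I slid the spanner onto the stop nut and let it go. I then swung the jam nut's handle clockwise with the spanner's handle against the left cheek, until the push force rose from 10 N to 20 N. After that I turned the spanner back about 14° with both nuts, which undid most of the stop nut's drag. I drew it off and set it on the mat at about 6 N.

**Last checks**
- **Jam nut:** it is hard tight by inference. The handle sits about 265° from the nut's x axis, which I work out as roughly 1.2 rad. The zero for that comes from the angle ranges in the task text and is good to about 0.03 rad. The force rise at the stop agrees with it.
- **Stop nut:** its red dab ended about 1.3 mm from where it started. It reached roughly 5.5 to 6.3 mm during tightening, the larger figure from a partly hidden dab.
- **Spanner:** it lies flat on the mat, about 3 mm from the mat's centre, and the gripper is clear of it.
- **Tin, bottle and spool:** the scene camera shows none of them moved. The side camera could not see the spool in its last picture, so that one has only the scene camera behind it.

**Failed or disagreeing:**
- One automatic fit of the spanner's angle on the nut was wrong, so I used a top-down view instead.
- The stop nut turned further inside the jaw than the stated play should allow. I did not find out why.

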